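# Gang-clamp tile blanks in the carving jig

## Task

Set the limewood blanks up for carving: raise the jig's hold-down bar right up, draw the sliding stop back, and lay every blank that is out on the table flat on the jig, pencilled star up, side by side in one row from the dark end stop on, each lying crosswise to the row with its far short end against the low back fence. Then push the sliding stop along its track until it holds the whole row snug against the end stop with no gaps left, and only then swing the red-handled lever down so that the bar rests on the blanks. Leave the other tools on the table where they lie.

Things in the scene. Friction and masses are not known exactly. Their poses are not given: they have to be found in the camera images.
- jig: Fixed carving jig, plywood bed. Origin under it; z up, y along the row, x across it, away from the robot. In its frame, mm: bed x -55..100, y -235..150, top z 18. Dark end stop: inner face y 120, x -32..32, 14 high above the bed. Aluminium back fence: face x 33, y -155..120, 7 high above the bed. Hinge bearings x 72..96, y -135 and 144, up to z 60. Blanks lie at x -32..32.
- slide_stop (a joint): Sliding stop on its track, m. 0 = drawn fully back; grows towards the end stop (jig +y), to 0.25. Its pushing face is at jig y = value - 0.155. With n blanks tight between the stops it reads 0.275 - 0.048 n. Stays where left; about 3 N to slide it alone, some more to push the row along.
- stop_grip (a point): Point in the sliding stop's red upright grip (36 mm along jig x, 15 mm along jig y; its top 13 mm above this point, 81 mm above the table), 45 mm behind (jig -y of) the pushing face, at jig x -6 mm. Pinch it along jig y from above. The carriage reaches from the face to 64 mm behind it, 44 mm wide, 39 mm high above the table at the face block, 29 mm beside the grip.
- hold_down (a joint): Angle of the hold-down bar and lever, rad. 0 = down: its rubber edge rests on the tops of blanks on the bed, on the last 10 mm before the fence. Grows as it is raised, to a stop at 1.45 (upright, clear of the blanks); -0.08 is lowest, with nothing under it. Stiff: stays at any angle, 2 to 6 N at the handle. The bar spans jig y -123..123, 60 mm from the hinge axis.
- bar_handle (a point): Middle of the lever's red round handle, 18 mm thick, 64 mm long, parallel to jig y. The steel lever is 27 mm to the -y side of this point, the free end 28 mm to +y. It circles the hinge axis: at angle 0 it is 130 mm before (jig -x) and 13 mm above the axis; raised, it stands above the axis. Pinch it along jig x from above; it turns between the finger pads.
- bar_hinge (a point): Point on the hinge axis of the bar and lever, which runs parallel to jig y at jig x 80 mm, z 47 mm; this point lies abreast of bar_handle (jig y 198 mm).
- place0 (a point): Middle, on the bed's surface, of place 1 of the row counted from the end stop: where the origin of the blank lying there is once the row is pushed tight (jig x 0, y 96 mm, z 18 mm).
- place1 (a point): Middle, on the bed's surface, of place 2 of the row counted from the end stop: where the origin of the blank lying there is once the row is pushed tight (jig x 0, y 48 mm, z 18 mm).
- place2 (a point): Middle, on the bed's surface, of place 3 of the row counted from the end stop: where the origin of the blank lying there is once the row is pushed tight (jig x 0, y 0 mm, z 18 mm).
- place3 (a point): Middle, on the bed's surface, of place 4 of the row counted from the end stop: where the origin of the blank lying there is once the row is pushed tight (jig x 0, y -48 mm, z 18 mm).
- place4 (a point): Middle, on the bed's surface, of place 5 of the row counted from the end stop: where the origin of the blank lying there is once the row is pushed tight (jig x 0, y -96 mm, z 18 mm).
- blank0: Limewood tile blank with a pencilled star on its top face, 64 mm (its x) by 48 mm (its y) by 24 mm (its z), about 70 g; origin in the middle of the underside, z up through the star face. All blanks are alike and either way round will do. Between 3 and 5 are out; the state gives None for the rest.
- blank1: Limewood tile blank with a pencilled star on its top face, 64 mm (its x) by 48 mm (its y) by 24 mm (its z), about 70 g; origin in the middle of the underside, z up through the star face. All blanks are alike and either way round will do. Between 3 and 5 are out; the state gives None for the rest.
- blank2: Limewood tile blank with a pencilled star on its top face, 64 mm (its x) by 48 mm (its y) by 24 mm (its z), about 70 g; origin in the middle of the underside, z up through the star face. All blanks are alike and either way round will do. Between 3 and 5 are out; the state gives None for the rest.
- blank3: Limewood tile blank with a pencilled star on its top face, 64 mm (its x) by 48 mm (its y) by 24 mm (its z), about 70 g; origin in the middle of the underside, z up through the star face. All blanks are alike and either way round will do. Between 3 and 5 are out; the state gives None for the rest.
- blank4: Limewood tile blank with a pencilled star on its top face, 64 mm (its x) by 48 mm (its y) by 24 mm (its z), about 70 g; origin in the middle of the underside, z up through the star face. All blanks are alike and either way round will do. Between 3 and 5 are out; the state gives None for the rest.
- chisel: Bystander: chisel with a pale handle, 200 mm long (its x), 22 mm thick; origin under its middle.
- gouge: Bystander: gouge with a brown handle, 210 mm long (its x), 26 mm thick; origin under its middle.
- pencil: Bystander: flat orange carpenter's pencil, 145 mm long (its x), 8 mm thick; origin under its middle.
- disc: Bystander: round slice of wood, 84 mm across, 22 mm thick; origin under its middle.
- hammer: Bystander: hammer with a wooden handle, 260 mm long (its x); origin under its middle.
- square: Bystander: try square, dark stock 110 mm (its x), steel blade 120 mm (its y); origin under the stock's middle.
Things that resemble listed ones, but are neither listed nor needed, are in the scene too. Leave any blue look-alike of the blank4 alone. What is shaped like the blank3 but purple is not meant.

How it is judged (in metres and radians):
On the way, in this order (a step that is already met when the one before it is completed fails the run):
1. the hold-down bar is raised (above 1.0 rad) (value of joint hold_down above 1 rad), for 0.2 s.
2. with the bar still up (above 0.6 rad), every blank lies in its row and the sliding stop holds the row snug ((distance between blank0 and place0 below 0.007 m or distance between blank0 and place1 below 0.007 m or distance between blank0 and place2 below 0.007 m or distance between blank0 and place3 below 0.007 m or distance between blank0 and place4 below 0.007 m) and (distance between blank1 and place0 below 0.007 m or distance between blank1 and place1 below 0.007 m or distance between blank1 and place2 below 0.007 m or distance between blank1 and place3 below 0.007 m or distance between blank1 and place4 below 0.007 m) and (distance between blank2 and place0 below 0.007 m or distance between blank2 and place1 below 0.007 m or distance between blank2 and place2 below 0.007 m or distance between blank2 and place3 below 0.007 m or distance between blank2 and place4 below 0.007 m) and (distance between blank3 and place0 below 0.007 m or distance between blank3 and place1 below 0.007 m or distance between blank3 and place2 below 0.007 m or distance between blank3 and place3 below 0.007 m or distance between blank3 and place4 below 0.007 m) and (distance between blank4 and place0 below 0.007 m or distance between blank4 and place1 below 0.007 m or distance between blank4 and place2 below 0.007 m or distance between blank4 and place3 below 0.007 m or distance between blank4 and place4 below 0.007 m) and angle between each of blank0, blank1, blank2, blank3, blank4's own z axis and vertical below 0.08 rad and angle between the x axis of each of blank0, blank1, blank2, blank3, blank4 and the x axis of jig, either way round below 0.08 rad and distance between any of blank0, blank1, blank2, blank3, blank4 and place0 below 0.007 m and (distance between any of blank0, blank1, blank2, blank3, blank4 and place1 below 0.007 m or value of joint slide_stop above 0.223 m) and (distance between any of blank0, blank1, blank2, blank3, blank4 and place2 below 0.007 m or value of joint slide_stop above 0.175 m) and (distance between any of blank0, blank1, blank2, blank3, blank4 and place3 below 0.007 m or value of joint slide_stop above 0.127 m) and (distance between any of blank0, blank1, blank2, blank3, blank4 and place4 below 0.007 m or value of joint slide_stop above 0.079 m) and value of joint slide_stop above 0.031 m and value of joint hold_down above 0.6 rad), for 0.3 s.
3. the hold-down bar is swung down onto the row ((distance between blank0 and place0 below 0.007 m or distance between blank0 and place1 below 0.007 m or distance between blank0 and place2 below 0.007 m or distance between blank0 and place3 below 0.007 m or distance between blank0 and place4 below 0.007 m) and (distance between blank1 and place0 below 0.007 m or distance between blank1 and place1 below 0.007 m or distance between blank1 and place2 below 0.007 m or distance between blank1 and place3 below 0.007 m or distance between blank1 and place4 below 0.007 m) and (distance between blank2 and place0 below 0.007 m or distance between blank2 and place1 below 0.007 m or distance between blank2 and place2 below 0.007 m or distance between blank2 and place3 below 0.007 m or distance between blank2 and place4 below 0.007 m) and (distance between blank3 and place0 below 0.007 m or distance between blank3 and place1 below 0.007 m or distance between blank3 and place2 below 0.007 m or distance between blank3 and place3 below 0.007 m or distance between blank3 and place4 below 0.007 m) and (distance between blank4 and place0 below 0.007 m or distance between blank4 and place1 below 0.007 m or distance between blank4 and place2 below 0.007 m or distance between blank4 and place3 below 0.007 m or distance between blank4 and place4 below 0.007 m) and angle between each of blank0, blank1, blank2, blank3, blank4's own z axis and vertical below 0.08 rad and angle between the x axis of each of blank0, blank1, blank2, blank3, blank4 and the x axis of jig, either way round below 0.08 rad and distance between any of blank0, blank1, blank2, blank3, blank4 and place0 below 0.007 m and (distance between any of blank0, blank1, blank2, blank3, blank4 and place1 below 0.007 m or value of joint slide_stop above 0.223 m) and (distance between any of blank0, blank1, blank2, blank3, blank4 and place2 below 0.007 m or value of joint slide_stop above 0.175 m) and (distance between any of blank0, blank1, blank2, blank3, blank4 and place3 below 0.007 m or value of joint slide_stop above 0.127 m) and (distance between any of blank0, blank1, blank2, blank3, blank4 and place4 below 0.007 m or value of joint slide_stop above 0.079 m) and value of joint slide_stop above 0.031 m and value of joint hold_down below 0.05 rad), for 0.3 s.
At the end, for the whole second after the job is handed in: Every blank lies flat, star up, crosswise within 0.08 rad and within 7 mm of a place; places filled from the end stop on without a hole; sliding stop within 4 mm of where it stands against a gapless row of that many; hold-down bar below 0.05 rad; all at rest (all of step 3 and velocity of joint hold_down below 0.05 rad/s and linear speed of each of blank0, blank1, blank2, blank3, blank4 below 0.02 m/s); the robot touches nothing.
It fails at once if a tool lying about (chisel, gouge, pencil, wood disc, hammer or square) is pushed over 60 mm from where it lay (distance of any of chisel, gouge, pencil, disc, hammer, square from where it was at the start of the episode above 0.06 m).
Of blank0, blank1, blank2, blank3, blank4 only 3 to 5 are there at a start; the rules pass over those that are not, and their reading is None.
At some moment in a run one of blank0, blank1, blank2, blank3, blank4 may be knocked a few centimetres aside while the robot is not near it.
It also fails if it takes over 210 s, if anything falls off the work surface, if the arm or the gripper's body presses on something with over 40 N, if the wrist force passes 120 N, or if a joint passes its speed limit or range.

## Robot

A 6-joint arm with a two-finger parallel gripper is mounted at the origin on the work surface. World frame = base frame: x ahead of the robot, y to its left, z up, the work surface at z = 0. Lengths are in mm, angles in rad, forces in N, time in s.
With the tool pointing down it reaches from about 325 to 850 mm from the base axis. Payload 15.5 kg.
Tool frame: the origin (TCP) lies midway between the tips of the shut fingers; the grasp point (between the pads) lies 19 mm behind it; z points along the fingers, y is the line along which they close (so a half turn about z gives the same grasp; the last joint's range is limited). The gripper opens to 91 mm and grips with 3 to 60 N. Pads are 32 mm wide; open, the fingers measure 118 mm over their backs; the gripper's body (76 mm by 178 mm) begins 60 mm behind the grasp point.
Start: joints at [-1.383, 0.494, 1.345, -0, 1.302, -0.096], TCP at [175.005, -600, 213.915] pointing down, gripper open.
Joint ranges: [-2.91, 2.91], [-0.82, 2.16], [0.22, 2.67], [-1.22, 4.37], [0.12, 2.79], [-3.08, 3.08]. Speed limits (rad/s): [1.89, 1.89, 2.57, 3.01, 3.01, 3.01].

## Interface

Orientations are given as a rotation vector (axis times angle).
In Python, from workcell import r gives the robot as it stands.
- The arm moves only by the tool play_rows, never from a script. Its argument "deltas" is one flat list of numbers, 6 for each row, row after row: the shift along the tool's x, y, z scaled (see below), then the turn, a rotation vector about the tool's x, y, z scaled (see below). In form: [x, y, z, rx, ry, rz, x, y, z, rx, ry, rz, ...]. A call has 1 to 20 rows; each row is the pose to reach, as a shift and turn from the pose commanded when the call began, along the tool's axes at that moment; what a row does not reach only later rows make up. The controller multiplies each number of a shift by 0.1 m and each number of a turn by 1.5 rad. A row lasts 1/12 s, in which the tool goes at most 41.7 mm and 7.16 degrees, less where a joint would pass 70% of its speed; a pose out of reach is approached as far as the arm can. A call with a number of a shift or a turn outside -1 to 1 is refused whole. A call with a gripper value outside its range is refused whole. "hand" is the closure, from -1 (fully open) to 1 (shut), set as the call begins (left out, the last holds). The fingers move at their own pace and stop on an object; "squeeze" is the grip in N (left out, the last holds). Time passes only in rows, so rows that repeat a pose let the fingers close. It gives the time, the measured TCP pose, the force, the opening and the grip force at its end, in the units of the state.
- r.get_state(): the state, without advancing time (a new reading comes with each control period).
- r.read_camera(name): name is "side" or "top" or "wrist"; returns the picture (384x512x3 uint8, red, green, blue); there is no depth.
- r.camera_params(name): a dict with "fx", "fy", "cx", "cy" (pixels), "origin" and "attitude" of the camera in the world; the wrist camera has in their place "hand_eye" (4x4, takes a point from camera to tool coordinates, whose origin is the TCP and whose axes are the flange's). Camera axes: x right, y down, z forward; pixel columns grow to the right and rows downward; lengths in mm; the calibration is good to about 2 mm. A picture is of the moment at which its call begins: read the wrist's pose just before it. camera_params takes no time and is no camera call.
- r.close_job(): hands the job in; it is judged then, once.
The state is a dict: "time": time; "q": joint angles; "joint_velocities": joint speeds; "effort": joint torques, N m; "eef_pos": TCP position; "orientation": TCP orientation; "ft_force": force on the tool from outside, world axes, zero at the start; "torque": the same for the moment, N m; "gripper_width": finger opening in mm; "finger_force": force on a finger pad.
Only numpy, scipy, OpenCV 4.12 (cv2) and the standard library are available. Lean on these libraries where they do the work, as an engineer would, in place of code of your own. Each camera call takes 0.05 s, during which the arm holds its last target. There are 200 camera calls.

## Working session

There is one attempt and no reset: what is moved stays moved. The work goes in short steps, Python scripts to look and compute and a tool call to move; the robot and the scene stay as the last step left them, time stands still between calls to the robot, and variables do not carry over. Pictures are saved under pics/ and viewed, at most 14 in all, crops included, and the job is handed in when it is done.

Besides the shell and the picture viewer there is one more tool, called by a JSON object that holds its "method" and its "body". play_rows: Moves the arm, as the interface text tells. Shifts and turns lie within -1 to 1; 1 stands for 0.1 m of shift or 1.5 rad of turn. Its arguments: {"type":"object","properties":{"deltas":{"type":"array"},"hand":{"type":"number"},"squeeze":{"type":"number"}},"required":["deltas"]}

```bash
mkdir -p pics; ls; cat > h.py <<'E'
import numpy as np, cv2
from workcell import r
from scipy.spatial.transform import Rotation as R
def snap(cam,fn): 
    im=r.read_camera(cam); cv2.imwrite('pics/'+fn,im[:,:,::-1]); return im
E
python3 - <<'E'
from h import *
for c in ['top','side','wrist']: print(c,r.camera_params(c))
s=r.get_state(); print(s['eef_pos'],s['orientation'],s['gripper_width'])
a=snap('top','top0.png'); b=snap('side','side0.png')
cv2.imwrite('pics/top0b.png',cv2.resize(a[:,:,::-1],(800,600),interpolation=cv2.INTER_CUBIC))
cv2.imwrite('pics/side0b.png',cv2.resize(b[:,:,::-1],(800,600),interpolation=cv2.INTER_CUBIC))
E
```

```text
pics
top {'fx': 372.89322982637293, 'fy': 372.89322982637293, 'cx': 255.3945568534861, 'cy': 189.66815862512271, 'origin': array([ 376.66095803,   -6.59669781, 1091.55295513]), 'attitude': array([-2.16940999,  2.11358085, -0.17726503])}
side {'fx': 430.88680743771886, 'fy': 430.88680743771886, 'cx': 255.80110929403634, 'cy': 193.7586929152027, 'origin': array([ 79.41408214, 840.29445241, 833.09612287]), 'attitude': array([-0.69363224,  2.57991166, -1.23614392])}
wrist {'fx': 323.29458252824793, 'fy': 323.29458252824793, 'cx': 260.21354466673347, 'cy': 195.16364178670526, 'hand_eye': array([[ 2.05674764e-04, -9.69533464e-01, -2.44958812e-01,
         6.82770540e+01],
       [ 9.99999897e-01,  2.98490585e-04, -3.41779368e-04,
         2.95977200e-01],
       [ 4.04484434e-04, -2.44958716e-01,  9.69533426e-01,
        -1.70661793e+02],
       [ 0.00000000e+00,  0.00000000e+00,  0.00000000e+00,
         1.00000000e+00]])}
[ 174.93462866 -599.59883454  213.32351548] [-3.10876825e+00 -4.44098157e-01  8.97101108e-05] 91.28861236815277
```

View pics/top0b.png

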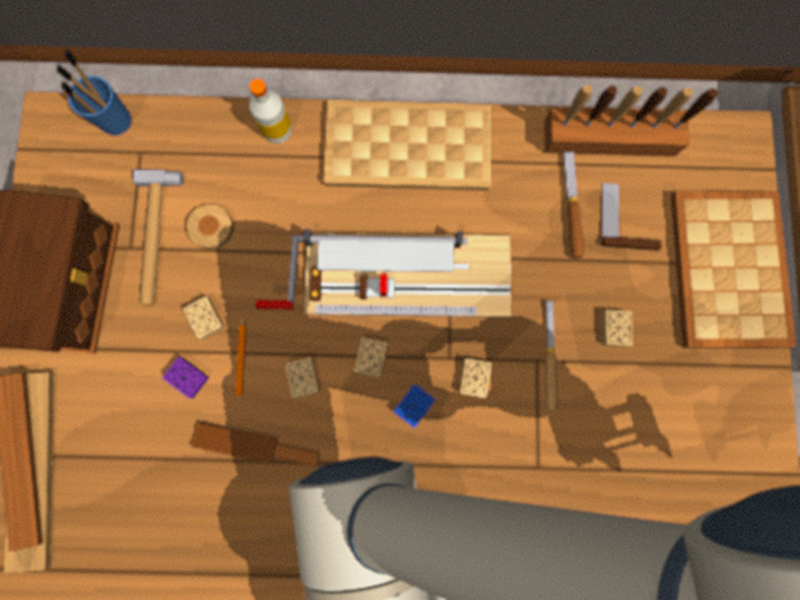

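View pics/side0b.png

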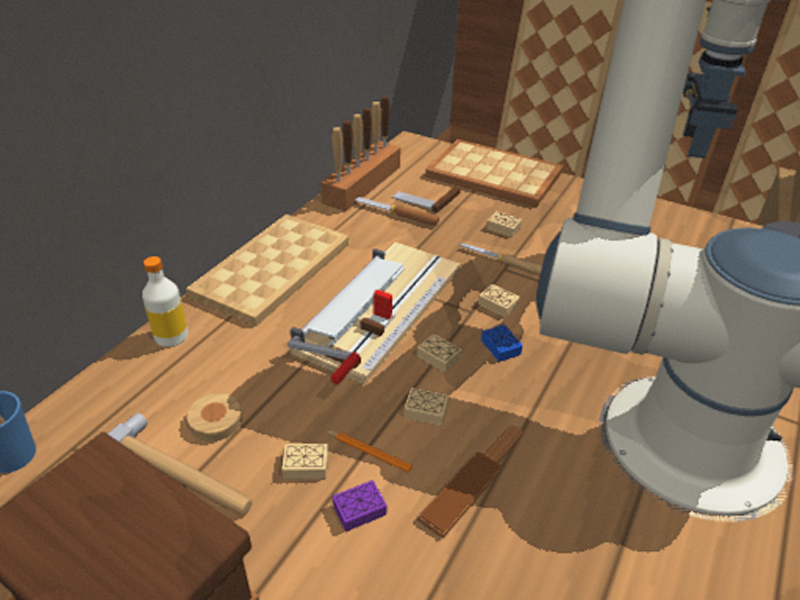

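The five limewood blanks are at about (201,316), (301,377), (371,356), (475,377) and (619,327) in the 800 px top view. All are natural wood with a star. The purple (185,376) and blue (414,405) look-alikes are to be left alone. The jig bed spans (305..513, 236..317), with the handle at (275,303) and the stop grip at (384,285). I'll confirm in an enlarged crop.

```bash
python3 - <<'E'
import cv2
a=cv2.imread('pics/top0.png')
cv2.imwrite('pics/c1.png',cv2.resize(a[140:280,105:305],(800,560),interpolation=cv2.INTER_CUBIC))
cv2.imwrite('pics/c2.png',cv2.resize(a[140:280,250:450],(800,560),interpolation=cv2.INTER_CUBIC))
E
```

```text
(no output)
```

View pics/c1.png

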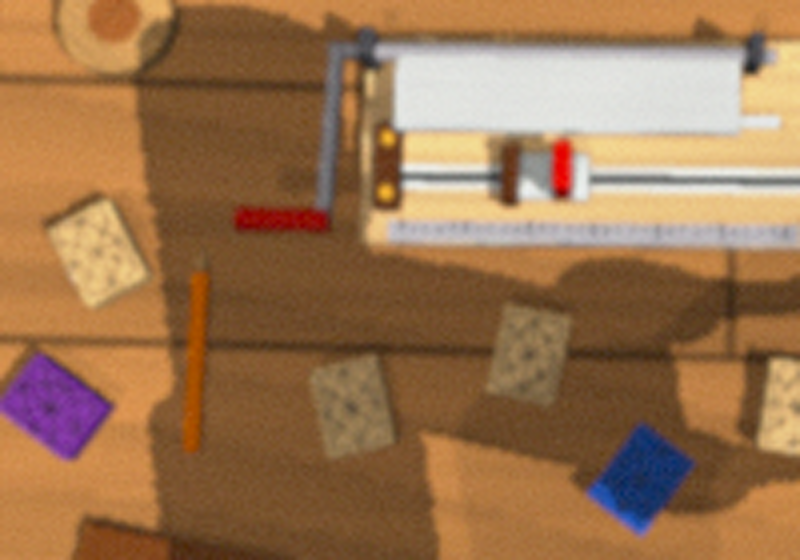

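View pics/c2.png

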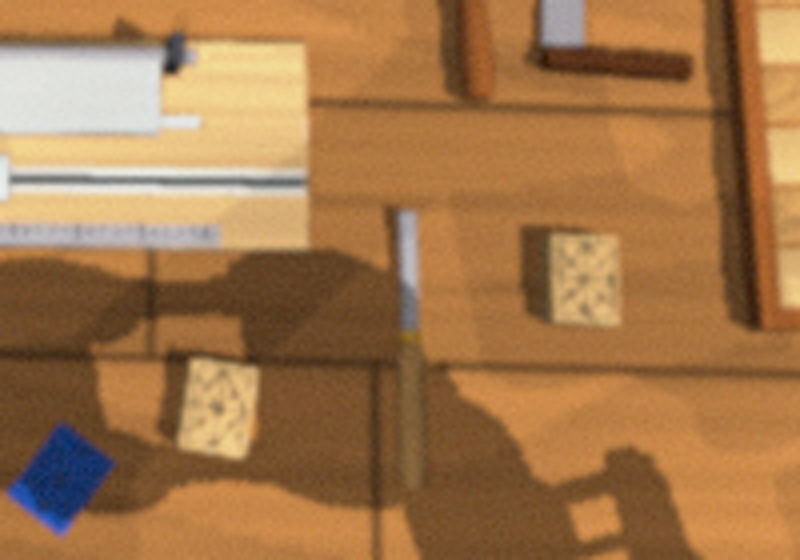

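```bash
cat >> h.py <<'E'
def ray(cam,uv,z,pose=None):
    p=r.camera_params(cam); uv=np.atleast_2d(uv).astype(float)
    d=np.c_[(uv[:,0]-p['cx'])/p['fx'],(uv[:,1]-p['cy'])/p['fy'],np.ones(len(uv))]
    if cam=='wrist':
        T=np.eye(4);T[:3,:3]=R.from_rotvec(pose[1]).as_matrix();T[:3,3]=pose[0];T=T@p['hand_eye'];o=T[:3,3];M=T[:3,:3]
    else: o=p['origin'];M=R.from_rotvec(p['attitude']).as_matrix()
    d=d@M.T; return o+d*((z-o[2])/d[:,2])[:,None]
def crop(px,off,k=4): return np.array(off)+(np.array(px)+.5)/k-.5
def rigid(L,W):
    L=np.array(L,float);W=np.array(W)[:,:2];a=L-L.mean(0);b=W-W.mean(0)
    th=np.arctan2((a[:,0]*b[:,1]-a[:,1]*b[:,0]).sum(),(a*b).sum());c,s=np.cos(th),np.sin(th)
    M=np.array([[c,-s],[s,c]]);t=W.mean(0)-M@L.mean(0);return th,t,np.linalg.norm(L@M.T+t-W,axis=1)
E
python3 - <<'E'
from h import *
o1,o2=(105,140),(250,140)
B={'A':(o1,[(103,196),(150,273),(96,307),(48,232)]),'B':(o1,[(308,370),(378,354),(397,440),(330,460)]),'C':(o1,[(508,303),(572,315),(552,405),(488,390)]),
'D':(o2,[(192,355),(260,367),(243,460),(176,447)]),'E':(o2,[(550,231),(620,235),(619,327),(550,323)])}
for k,(o,c) in B.items():
    w=ray('top',crop(c,o),24)[:,:2]
    # local: top-left,top-right,bottom-right,bottom-left : x up, y left
    th,t,e=rigid([(32,24),(32,-24),(-32,-24),(-32,24)],w); print(k,t.round(1),'yaw',round(th,3),e.round(1))
W=[ray('top',crop((368,246),o1),18)[0],ray('top',crop((308,248),o2),18)[0],ray('top',crop((305,43),o2),18)[0],ray('top',crop((402,170),o1),32)[0]]
th,t,e=rigid([(-55,150),(-55,-235),(100,-235)],W[:3]);print('jig',t,th,e)
c,s=np.cos(th),np.sin(th);M=np.array([[c,-s],[s,c]])
for n,p,z in [('grip',(563,167),81),('handle',(282,219),60),('endstop',(402,170),32),('blockface',(500,172),39),('barleft',(393,90),42)]:
    w=ray('top',crop(p,o1),z)[0,:2]; print(n,w.round(1),'jig',(M.T@(w-t)).round(1))
E
```

```text
A [500.4 349.8] yaw -0.953 [12.9 13.5 13.1 12.5]
B [395.5 161.8] yaw 0.281 [1.5 1.6 1.  0.8]
C [435.9  37.9] yaw -0.187 [0.9 1.  0.9 0.6]
D [ 402.7 -153.3] yaw -0.167 [0.8 1.8 1.1 1.3]
E [ 501.1 -417.7] yaw -0.037 [1.8 2.1 1.4 1.7]
jig [568.1874133   13.80129054] 0.02251739843675195 [4.53006361 3.27788733 1.64978521]
grip [560.9  17.1] jig [-7.2  3.5]
handle [522.6 212.5] jig [-41.1 199.6]
endstop [564.5 134.2] jig [ -1.  120.4]
blockface [563.7  63.1] jig [-3.4 49.4]
barleft [621.  142.1] jig [ 55.7 127. ]
```

```bash
cat >> h.py <<'E'
def tri(uvt,uvs):
    P=[]
    for cam,uv in(('top',uvt),('side',uvs)):
        p=r.camera_params(cam);M=R.from_rotvec(p['attitude']).as_matrix()
        K=np.array([[p['fx'],0,p['cx']],[0,p['fy'],p['cy']],[0,0,1]])
        P.append(K@np.c_[M.T,-M.T@p['origin']])
    X=cv2.triangulatePoints(P[0],P[1],np.array(uvt,float),np.array(uvs,float))[:,0];return X[:3]/X[3]
def D(targets):  # targets: (x,y,z,phi) world mm, tool down; prints row values from the present pose
    s=r.get_state();M=R.from_rotvec(s['orientation']);p=s['eef_pos']
    for x,y,z,f in targets:
        T=R.from_matrix(np.array([[np.cos(f),np.sin(f),0],[np.sin(f),-np.cos(f),0],[0,0,-1]]).astype(float))
        d=M.inv().apply(np.array([x,y,z])-p)/100;w=(M.inv()*T).as_rotvec()/1.5
        print((x,y,z,round(f,3)),np.round(np.r_[d,w],3).tolist())
def W(jx,jy,th,t): return np.array(t)+[np.cos(th)*jx-np.sin(th)*jy,np.sin(th)*jx+np.cos(th)*jy]
E
python3 - <<'E'
from h import *
o1=(105,140)
w=ray('top',crop([(48,232),(103,196),(150,273),(96,307)],o1),24)[:,:2]
print('A',rigid([(32,24),(32,-24),(-32,-24),(-32,24)],w))
s=lambda a:(np.array(a)+.5)*.64-.5
print('handle',tri(crop((282,219),o1),s((346,369))))
print('grip top',tri(crop((563,167),o1),s((384,293))))
D([(480,170,260,1.593)])
E
```

```text
A (np.float64(0.6175137008057037), array([500.36971398, 349.78397965]), array([1.19783761, 1.64365932, 2.20040668, 1.89325574]))
handle [517.43478467 208.24924884  73.07250017]
grip top [559.09559063  16.35077229  80.15664418]
(480, 170, 260, 1.593) [5.084, -6.535, -0.458, -0.001, -0.001, -0.873]
```

{"method": "play_rows", "body": {"deltas": [0.726, -0.934, -0.065, 0, 0, 0, 0.726, -0.934, -0.065, 0, 0, 0, 0.726, -0.934, -0.065, 0, 0, 0, 0.726, -0.934, -0.065, 0, 0, 0, 0.726, -0.934, -0.065, 0, 0, 0], "hand": -1}}

```text
time: 0.52
eef_pos: [219.1, -488.6, 220.7]
orientation: [-3.109, -0.447, 0.0]
ft_force: [-0.0, -1.3, 0.0]
gripper_width: 91.3
finger_force: 0.0
```

{"method": "play_rows", "body": {"deltas": [0.726, -0.934, -0.065, 0, 0, 0, 0.726, -0.934, -0.065, 0, 0, 0, 0.726, -0.934, -0.065, 0, 0, 0, 0.726, -0.934, -0.065, 0, 0, 0]}}

```text
time: 0.85
eef_pos: [262.9, -375.8, 226.9]
orientation: [-3.107, -0.446, -0.0]
ft_force: [-0.1, -1.9, 0.5]
gripper_width: 91.1
finger_force: 0.0
```

{"method": "play_rows", "body": {"deltas": [0.726, -0.934, -0.065, 0, 0, 0, 0.726, -0.934, -0.065, 0, 0, 0, 0.726, -0.934, -0.065, 0, 0, 0, 0.726, -0.934, -0.065, 0, 0, 0]}}

```text
time: 1.18
eef_pos: [306.6, -266.1, 233.5]
orientation: [-3.108, -0.448, -0.0]
ft_force: [0.7, -0.9, 0.4]
gripper_width: 90.9
finger_force: 0.0
```

{"method": "play_rows", "body": {"deltas": [0.726, -0.934, -0.065, 0, 0, 0, 0.726, -0.934, -0.065, 0, 0, 0, 0.726, -0.934, -0.065, 0, 0, 0, 0.726, -0.934, -0.065, 0, 0, 0]}}

```text
time: 1.52
eef_pos: [350.8, -156.3, 240.2]
orientation: [-3.108, -0.449, -0.001]
ft_force: [-0.6, -0.7, -0.8]
gripper_width: 90.9
finger_force: 0.0
```

{"method": "play_rows", "body": {"deltas": [0.726, -0.934, -0.065, 0, 0, 0, 0.726, -0.934, -0.065, 0, 0, 0, 0.726, -0.934, -0.065, 0, 0, 0, 0.726, -0.934, -0.065, 0, 0, 0]}}

```text
time: 1.85
eef_pos: [395.0, -46.4, 246.8]
orientation: [-3.108, -0.45, -0.002]
ft_force: [-0.3, -1.4, 0.5]
gripper_width: 91.3
finger_force: 0.0
```

{"method": "play_rows", "body": {"deltas": [0.726, -0.934, -0.065, 0, 0, 0, 0.726, -0.934, -0.065, 0, 0, 0, 0.726, -0.934, -0.065, 0, 0, 0, 0.726, -0.934, -0.065, 0, 0, 0]}}

```text
time: 2.18
eef_pos: [439.1, 63.5, 253.2]
orientation: [-3.108, -0.448, -0.003]
ft_force: [-0.4, -1.2, -1.3]
gripper_width: 91.0
finger_force: 0.0
```

{"method": "play_rows", "body": {"deltas": [0.726, -0.934, -0.065, 0, 0, -0.873, 0.726, -0.934, -0.065, 0, 0, -0.873, 0.726, -0.934, -0.065, 0, 0, -0.873, 0.726, -0.934, -0.065, 0, 0, -0.873, 0.726, -0.934, -0.065, 0, 0, -0.873, 0.726, -0.934, -0.065, 0, 0, -0.873, 0.726, -0.934, -0.065, 0, 0, -0.873, 0.726, -0.934, -0.065, 0, 0, -0.873, 0.726, -0.934, -0.065, 0, 0, -0.873, 0.726, -0.934, -0.065, 0, 0, -0.873, 0.726, -0.934, -0.065, 0, 0, -0.873, 0.726, -0.934, -0.065, 0, 0, -0.873, 0.726, -0.934, -0.065, 0, 0, -0.873, 0.726, -0.934, -0.065, 0, 0, -0.873]}}

```text
time: 3.35
eef_pos: [480.3, 169.5, 259.3]
orientation: [-2.2, -2.243, 0.0]
ft_force: [-0.5, 0.5, -0.4]
gripper_width: 91.4
finger_force: 0.0
```

```bash
python3 - <<'E'
from h import *
s=r.get_state(); print(s['eef_pos'].tolist(),s['orientation'].tolist())
a=snap('wrist','w1.png'); cv2.imwrite('pics/w1b.png',cv2.resize(a[:,:,::-1],(800,600),interpolation=cv2.INTER_CUBIC))
E
```

```text
[480.267921974089, 169.45352421307354, 259.2814577048039] [-2.1997380909666164, -2.2429314106954914, 0.00025190518314776195]
```

View pics/w1b.png

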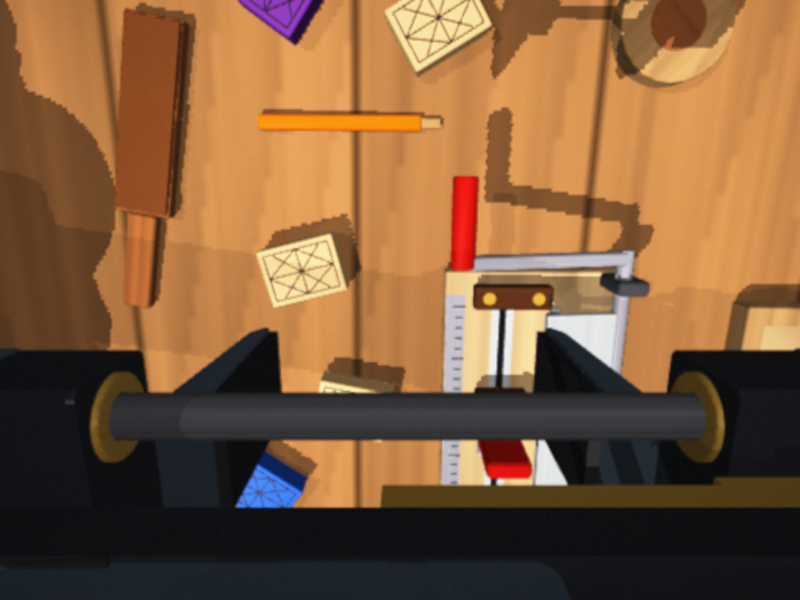

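```bash
python3 - <<'E'
from h import *
s=lambda a:(np.array(a)+.5)*.64-.5
pose=([480.27,169.45,259.28],[-2.19974,-2.24293,0.00025])
q=lambda p,z:ray('wrist',s(p),z,pose)[0]
pts=[((446,268),18,(-55,150)),((474,309),32,(-32,120)),((553,309),32,(32,120))]
w=[q(p,z) for p,z,_ in pts]; print(np.round(w,1))
print(rigid([l for *_,l in pts],w))
print('bed edge far',q((441,485),18))
for z in(60,66,73,80): print(z,q((464,223),z).round(1),q((465,177),z).round(1),q((463,268),z).round(1))
c=[(257,250),(332,234),(347,287),(275,306)]; print('B',rigid([(-32,24),(32,24),(32,-24),(-32,-24)],ray('wrist',s(c),24,pose)))
c=[(386,17),(470,-15),(492,22),(419,73)]
w=ray('wrist',s([(386,12),(419,73),(492,22)]),24,pose); print('A',rigid([(-32,24),(-32,-24),(32,-24)],w))
E
```

```text
[[512.2 166.2  18. ]
 [535.2 135.3  32. ]
 [599.4 136.6  32. ]]
(np.float64(0.00709385079652112), array([568.19293163,  16.1534026 ]), array([0.4358557 , 0.64818193, 0.21734503]))
bed edge far [515.42761948 -36.7668714   18.        ]
60 [520.6 206.8  60. ] [519.8 239.1  60. ] [521.4 173.7  60. ]
66 [519.9 207.3  66. ] [519.1 239.1  66. ] [520.7 174.8  66. ]
73 [519.1 207.9  73. ] [518.3 239.1  73. ] [519.9 176.   73. ]
80 [518.3 208.4  80. ] [517.5 239.   80. ] [519.1 177.2  80. ]
B (np.float64(0.2573082200259451), array([395.1076742 , 163.56389018]), array([0.74271463, 2.01662285, 1.74157525, 0.9911901 ]))
A (np.float64(0.5790513664042776), array([499.64683661, 351.082831  ]), array([1.39945093, 0.11149979, 1.42917289]))
```

```bash
cat >> h.py <<'E'
TH=0.019;O=(569.3,15.5);F=np.pi/2+TH
def J(x,y,z,f=0): return (*np.round(W(x,y,TH,O),1),z,F+f)
E
python3 - <<'E'
from h import *
D([J(-47.3,198,160),J(-47.3,198,60)])
# arc rows in jig/tool axes relative to theta0 ; tool x=jig y, y=jig x, z=-z
t0=.12
for t in np.linspace(t0,1.45,15): 
    f=lambda t:np.array([80-130.65*np.cos(t+.0997),47+130.65*np.sin(t+.0997)])
    d=(f(t)-f(t0))/100; print(round(t,2),0,d[0].round(3),-d[1].round(3))
E
```

```text
(np.float64(518.2), np.float64(212.6), 160, 1.59) [0.423, 0.389, 0.993, -0.0, 0.0, 0.001]
(np.float64(518.2), np.float64(212.6), 60, 1.59) [0.423, 0.389, 1.993, -0.0, 0.0, 0.001]
0.12 0 0.0 -0.0
0.22 0 0.033 -0.12
0.31 0 0.077 -0.236
0.4 0 0.131 -0.347
0.5 0 0.197 -0.453
0.6 0 0.271 -0.552
0.69 0 0.355 -0.643
0.78 0 0.447 -0.726
0.88 0 0.547 -0.8
0.98 0 0.653 -0.864
1.07 0 0.765 -0.918
1.16 0 0.881 -0.961
1.26 0 1.001 -0.993
1.36 0 1.124 -1.013
1.45 0 1.248 -1.021
```

{"method": "play_rows", "body": {"deltas": [0.423, 0.389, 0.993, 0, 0, 0, 0.423, 0.389, 0.993, 0, 0, 0, 0.423, 0.389, 0.993, 0, 0, 0, 0.423, 0.389, 0.993, 0, 0, 0, 0.423, 0.389, 0.993, 0, 0, 0]}}

```text
time: 3.82
eef_pos: [517.2, 213.1, 158.8]
orientation: [-2.196, -2.245, 0.004]
ft_force: [-0.0, 0.3, 0.1]
gripper_width: 91.1
finger_force: 0.0
```

{"method": "play_rows", "body": {"deltas": [0, 0, 0.3, 0, 0, 0, 0, 0, 0.6, 0, 0, 0, 0, 0, 0.8, 0, 0, 0, 0, 0, 1, 0, 0, 0, 0, 0, 1, 0, 0, 0, 0, 0, 1, 0, 0, 0]}}

```text
time: 4.32
eef_pos: [517.9, 212.8, 61.1]
orientation: [2.197, 2.245, 0.0]
ft_force: [-0.1, 0.6, -0.1]
gripper_width: 91.1
finger_force: 0.0
```

{"method": "play_rows", "body": {"deltas": [0, 0, 0, 0, 0, 0, 0, 0, 0, 0, 0, 0, 0, 0, 0, 0, 0, 0, 0, 0, 0, 0, 0, 0, 0, 0, 0, 0, 0, 0, 0, 0, 0, 0, 0, 0, 0, 0, 0, 0, 0, 0, 0, 0, 0, 0, 0, 0, 0, 0, 0, 0, 0, 0, 0, 0, 0, 0, 0, 0], "hand": 1, "squeeze": 25}}

```text
time: 5.15
eef_pos: [517.7, 213.1, 60.1]
orientation: [-2.196, -2.246, 0.0]
ft_force: [-0.0, -0.6, -0.0]
gripper_width: 27.4
finger_force: 0.0
```

{"method": "play_rows", "body": {"deltas": [0, 0, 0, 0, 0, 0, 0, 0, 0, 0, 0, 0, 0, 0, 0, 0, 0, 0, 0, 0, 0, 0, 0, 0, 0, 0, 0, 0, 0, 0]}}

```text
time: 5.57
eef_pos: [519.1, 213.2, 60.3]
orientation: [2.196, 2.245, 0.003]
ft_force: [6.8, -1.6, -2.8]
gripper_width: 17.5
finger_force: 25.0
```

{"method": "play_rows", "body": {"deltas": [0, 0.033, -0.12, 0, 0, 0, 0, 0.077, -0.236, 0, 0, 0, 0, 0.131, -0.347, 0, 0, 0, 0, 0.197, -0.453, 0, 0, 0, 0, 0.271, -0.552, 0, 0, 0, 0, 0.355, -0.643, 0, 0, 0, 0, 0.355, -0.643, 0, 0, 0]}}

```text
time: 6.15
eef_pos: [553.5, 213.7, 125.6]
orientation: [-2.197, -2.246, 0.001]
ft_force: [-7.8, -1.2, 6.8]
gripper_width: 17.3
finger_force: 25.0
```

{"method": "play_rows", "body": {"deltas": [0, 0.092, -0.083, 0, 0, 0, 0, 0.192, -0.157, 0, 0, 0, 0, 0.298, -0.221, 0, 0, 0, 0, 0.41, -0.275, 0, 0, 0, 0, 0.526, -0.318, 0, 0, 0, 0, 0.646, -0.35, 0, 0, 0, 0, 0.769, -0.37, 0, 0, 0, 0, 0.885, -0.378, 0, 0, 0, 0, 0.885, -0.378, 0, 0, 0, 0, 0.885, -0.378, 0, 0, 0]}}

```text
time: 6.98
eef_pos: [642.6, 215.5, 162.5]
orientation: [2.196, 2.245, 0.001]
ft_force: [0.8, -3.8, 5.5]
gripper_width: 17.4
finger_force: 25.0
```

{"method": "play_rows", "body": {"deltas": [0, 0, 0, 0, 0, 0, 0, 0, 0, 0, 0, 0, 0, 0, 0, 0, 0, 0, 0, 0, 0, 0, 0, 0, 0, 0, -0.4, 0, 0, 0, 0, 0, -0.8, 0, 0, 0, 0, 0, -0.8, 0, 0, 0], "hand": 0.2}}

```text
time: 7.57
eef_pos: [644.6, 216.8, 250.0]
orientation: [2.192, 2.243, 0.014]
ft_force: [0.6, 0.4, 1.2]
gripper_width: 36.6
finger_force: 0.0
```

```bash
python3 - <<'E'
from h import *
D([J(-7.5,1.5,158,0),J(-7.5,1.5,158,-np.pi/2)])
E
```

```text
(np.float64(561.8), np.float64(16.9), 158, 1.59) [-1.982, -0.882, 0.907, 0.007, -0.002, 0.002]
(np.float64(561.8), np.float64(16.9), 158, 0.019) [-1.982, -0.882, 0.907, 0.004, -0.007, 1.05]
```

{"method": "play_rows", "body": {"deltas": [-0.99, -0.44, 0, 0, 0, 0, -0.99, -0.44, 0, 0, 0, 0, -0.99, -0.44, 0, 0, 0, 0, -0.99, -0.44, 0, 0, 0, 0]}}

```text
time: 7.9
eef_pos: [598.1, 112.2, 242.5]
orientation: [2.199, 2.243, -0.002]
ft_force: [1.2, 0.5, 0.2]
gripper_width: 36.5
finger_force: 0.0
```

{"method": "play_rows", "body": {"deltas": [-0.99, -0.44, 0.4, 0, 0, 0.95, -0.99, -0.44, 0.6, 0, 0, 0.95, -0.99, -0.44, 0.9, 0, 0, 0.95, -0.99, -0.44, 0.9, 0, 0, 0.95, -0.99, -0.44, 0.9, 0, 0, 0.95, -0.99, -0.44, 0.9, 0, 0, 0.95, -0.99, -0.44, 0.9, 0, 0, 0.95, -0.99, -0.44, 0.9, 0, 0, 0.95, -0.99, -0.44, 0.9, 0, 0, 0.95, -0.99, -0.44, 0.9, 0, 0, 0.95, -0.99, -0.44, 0.9, 0, 0, 0.95, -0.99, -0.44, 0.9, 0, 0, 0.95, -0.99, -0.44, 0.9, 0, 0, 0.95]}}

```text
time: 8.98
eef_pos: [558.4, 16.3, 152.2]
orientation: [-3.131, -0.26, -0.0]
ft_force: [-0.3, 0.6, 0.8]
gripper_width: 36.7
finger_force: 0.0
```

{"method": "play_rows", "body": {"deltas": [0, 0, 0, 0, 0, 0.097, 0, 0, 0, 0, 0, 0.097, 0, 0, 0, 0, 0, 0.097]}}

```text
time: 9.23
eef_pos: [558.3, 16.2, 152.2]
orientation: [-3.141, -0.04, -0.0]
ft_force: [-0.4, 0.6, 0.1]
gripper_width: 36.4
finger_force: 0.0
```

```bash
python3 - <<'E'
from h import *
s=r.get_state(); print(s['eef_pos'].tolist(),s['orientation'].tolist())
D([J(-7,1.5,58,-np.pi/2)])
a=snap('wrist','w2.png'); cv2.imwrite('pics/w2b.png',cv2.resize(a[:,:,::-1],(800,600),interpolation=cv2.INTER_CUBIC))
E
```

```text
[558.3047374973589, 16.15084179824361, 152.21343805476872] [-3.1412785675733685, -0.03996992613345499, -0.00018020645924896812]
(np.float64(562.3), np.float64(16.9), 58, 0.019) [0.04, -0.006, 0.942, -0.0, -0.0, 0.004]
```

View pics/w2b.png

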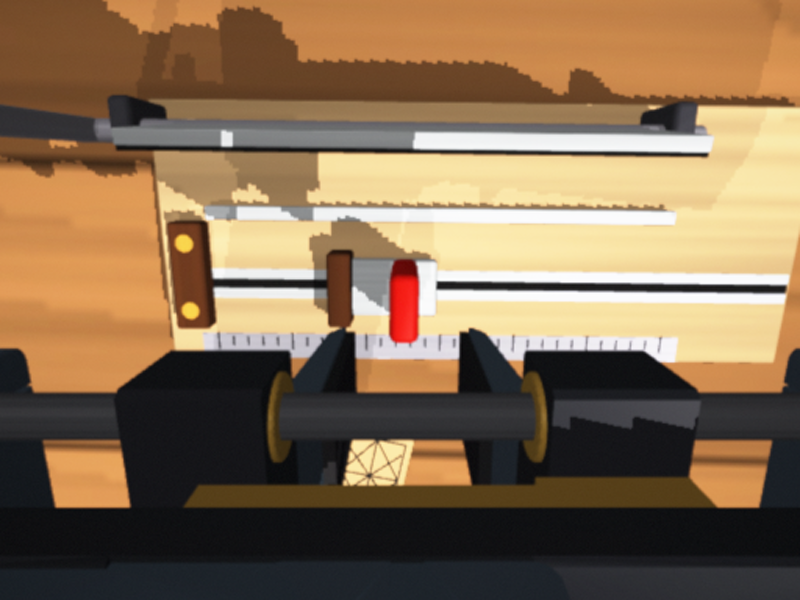

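```bash
python3 - <<'E'
from h import *
s=lambda a:(np.array(a)+.5)*.64-.5
pose=([558.305,16.151,152.213],[-3.1412786,-.03996993,-.00018])
q=lambda p,z:ray('wrist',s(p),z,pose)[0]
pts=[((207,222),32,(32,120)),((215,326),32,(-32,120)),((205,219),25,(33,120)),((675,224),25,(33,-155)),((774,361),18,(-55,-235))]
w=[q(p,z) for p,z,_ in pts]; print(np.round(w,1))
th,t,e=rigid([l for *_,l in pts],w);print(th,t,e)
g=q((404,308),81)[:2];c,s_=np.cos(th),np.sin(th);print('grip',g,np.array([[c,s_],[-s_,c]])@(g-t))
E
```

```text
[[ 599.2  130.9   32. ]
 [ 537.3  130.5   32. ]
 [ 600.2  134.7   25. ]
 [ 604.4 -139.7   25. ]
 [ 518.9 -220.3   18. ]]
0.01504201724774631 [569.70772575  13.20554177] [2.84199317 2.61602146 1.21704436 1.71717141 2.41619261]
grip [564.09530578  17.40835277] [-5.54856867  4.28675447]
```

{"method": "play_rows", "body": {"deltas": [0.05, -0.01, 0.3, 0, 0, 0, 0.05, -0.01, 0.6, 0, 0, 0, 0.05, -0.01, 0.8, 0, 0, 0, 0.05, -0.01, 0.942, 0, 0, 0, 0.05, -0.01, 0.942, 0, 0, 0]}}

```text
time: 9.7
eef_pos: [561.5, 17.3, 55.4]
orientation: [-3.141, -0.041, 0.007]
ft_force: [-1.3, -0.5, -0.2]
gripper_width: 36.7
finger_force: 0.0
```

{"method": "play_rows", "body": {"deltas": [0, 0, 0, 0, 0, 0, 0, 0, 0, 0, 0, 0, 0, 0, 0, 0, 0, 0, 0, 0, 0, 0, 0, 0, 0, 0, 0, 0, 0, 0, 0, 0, 0, 0, 0, 0], "hand": 1}}

```text
time: 10.2
eef_pos: [564.0, 17.1, 59.1]
orientation: [-3.141, -0.036, -0.003]
ft_force: [-0.3, 0.4, 8.7]
gripper_width: 14.8
finger_force: 25.0
```

{"method": "play_rows", "body": {"deltas": [0, 0.15, 0, 0, 0, 0, 0, 0.3, 0, 0, 0, 0, 0, 0.45, 0, 0, 0, 0, 0, 0.6, 0, 0, 0, 0, 0, 0.75, 0, 0, 0, 0, -0.01, 0.9, 0, 0, 0, 0, -0.01, 0.98, 0, 0, 0, 0]}}

```text
time: 10.78
eef_pos: [565.3, -82.3, 59.1]
orientation: [3.141, 0.034, 0.004]
ft_force: [0.9, 2.2, 9.3]
gripper_width: 15.1
finger_force: 25.0
```

{"method": "play_rows", "body": {"deltas": [0, 0.15, 0, 0, 0, 0, 0, 0.3, 0, 0, 0, 0, 0, 0.45, 0, 0, 0, 0, 0, 0.6, 0, 0, 0, 0, 0, 0.75, 0, 0, 0, 0, -0.01, 0.9, 0, 0, 0, 0, -0.01, 0.96, 0, 0, 0, 0, -0.01, 0.96, 0, 0, 0, 0, -0.01, 0.96, 0, 0, 0, 0]}}

```text
time: 11.53
eef_pos: [566.7, -177.9, 59.2]
orientation: [3.14, 0.034, 0.004]
ft_force: [1.4, -2.4, 7.6]
gripper_width: 15.0
finger_force: 25.0
```

{"method": "play_rows", "body": {"deltas": [0, 0, 0, 0, 0, 0, 0, 0, 0, 0, 0, 0, 0, 0, 0, 0, 0, 0, 0, 0, -0.4, 0, 0, 0, 0, 0, -0.8, 0, 0, 0, 0, 0, -0.95, 0, 0, 0, 0, 0, -0.95, 0, 0, 0, 0, 0, -0.95, 0, 0, 0], "hand": -1}}

```text
time: 12.2
eef_pos: [565.9, -176.9, 153.8]
orientation: [3.141, 0.036, 0.002]
ft_force: [-0.4, 1.1, -1.5]
gripper_width: 65.1
finger_force: 0.0
```

```bash
sed -i 's/^TH=.*/TH=0.015;O=(569.5,14.8);F=np.pi\/2+TH/' h.py; cat >> h.py <<'E'
GU={'A':(500,351,.6),'B':(395.3,163,.26),'C':(436.5,38.5,-.187),'D':(403.5,-152.5,-.167),'E':(502,-417,-.037)}
def blanks(im,show=True):
    p=r.camera_params('top');Mt=R.from_rotvec(p['attitude']).as_matrix()
    hsv=cv2.cvtColor(cv2.GaussianBlur(im,(3,3),0),cv2.COLOR_RGB2HSV);m=((hsv[...,1]<130)&(hsv[...,0]>8)&(hsv[...,0]<35)&(hsv[...,2]>60)).astype(np.uint8)
    m=cv2.morphologyEx(m,cv2.MORPH_CLOSE,np.ones((3,3)));m=cv2.morphologyEx(m,cv2.MORPH_OPEN,np.ones((3,3)));out=[]
    for c in cv2.findContours(m,cv2.RETR_EXTERNAL,cv2.CHAIN_APPROX_NONE)[0]:
        (cx,cy),(a,b),_=cv2.minAreaRect(c)
        if 250<cv2.contourArea(c)<550 and max(a,b)<32:
            w=ray('top',cv2.boxPoints(cv2.minAreaRect(c)),24)[:,:2].astype(np.float32)
            q=cv2.minAreaRect(w);e=[(np.linalg.norm(w[i]-w[i-1]),w[i]-w[i-1]) for i in range(4)];v=max(e,key=lambda x:x[0])[1]
            y=np.arctan2(v[1],v[0]);y=(y+np.pi/2)%np.pi-np.pi/2
            out.append((w.mean(0).round(1).tolist(),round(float(y),3),np.round(q[1],1).tolist()));print(out[-1])
    return m
E
python3 - <<'E'
from h import *
blanks(cv2.imread('pics/top0.png')[:,:,::-1].copy())
print('now');s=r.get_state();print(s['eef_pos']);a=snap('top','top1.png');m=blanks(a)
for k,(x,y,_) in GU.items():pass
E
```

```text
([402.79998779296875, -153.10000610351562], -0.19, [51.9, 68.6])
([395.20001220703125, 162.10000610351562], 0.246, [65.4, 48.8])
([435.1000061035156, 38.099998474121094], -0.162, [48.9, 63.5])
([500.6000061035156, -413.8999938964844], -0.037, [49.3, 63.7])
([499.79998779296875, 351.29998779296875], 0.524, [68.3, 50.5])
now
[ 565.88424704 -176.85879986  153.83174282]
```

```bash
python3 - <<'E'
import cv2
a=cv2.imread('pics/top1.png');cv2.imwrite('pics/t1b.png',cv2.resize(a,(800,600),interpolation=cv2.INTER_CUBIC))
E
```

```text
(no output)
```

View pics/t1b.png

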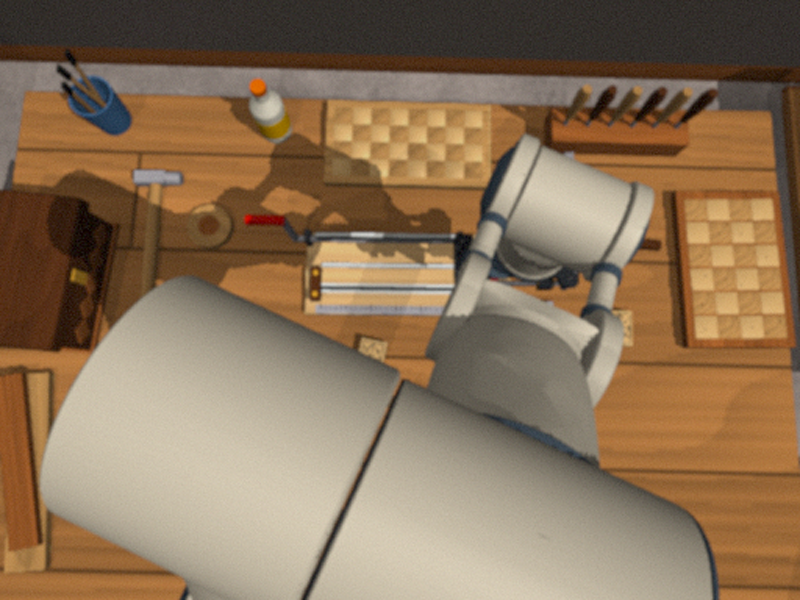

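{"method": "play_rows", "body": {"deltas": [-0.49, 0.8, -0.2, 0, 0, 0, -0.49, 0.8, -0.2, 0, 0, 0, -0.49, 0.8, -0.2, 0, 0, 0, -0.49, 0.8, -0.2, 0, 0, 0]}}

```text
time: 12.58
eef_pos: [516.7, -260.3, 172.4]
orientation: [-3.141, -0.031, 0.002]
ft_force: [0.8, 0.3, 0.1]
gripper_width: 90.9
finger_force: 0.0
```

{"method": "play_rows", "body": {"deltas": [-0.49, 0.8, -0.2, 0, 0, 0, -0.49, 0.8, -0.2, 0, 0, 0, -0.49, 0.8, -0.2, 0, 0, 0, -0.49, 0.8, -0.2, 0, 0, 0]}}

```text
time: 12.92
eef_pos: [470.1, -341.0, 192.5]
orientation: [-3.141, -0.032, 0.001]
ft_force: [0.2, 0.5, -0.2]
gripper_width: 91.3
finger_force: 0.0
```

{"method": "play_rows", "body": {"deltas": [-0.49, 0.8, -0.1, 0, 0, 0, -0.49, 0.8, -0.1, 0, 0, 0, -0.49, 0.8, -0.1, 0, 0, 0, -0.49, 0.8, -0.1, 0, 0, 0, -0.49, 0.8, -0.1, 0, 0, 0]}}

```text
time: 13.33
eef_pos: [424.2, -419.3, 201.9]
orientation: [-3.14, -0.035, 0.001]
ft_force: [-0.1, 0.6, -0.7]
gripper_width: 91.1
finger_force: 0.0
```

```bash
cat >> h.py <<'E'
def see(fn,lo=60,s_hi=150):
    s=r.get_state();pose=(s['eef_pos'],s['orientation']);im=snap('wrist',fn)
    hsv=cv2.cvtColor(im,cv2.COLOR_RGB2HSV)
    m=((hsv[...,1]<s_hi)&(hsv[...,1]>40)&(hsv[...,0]>12)&(hsv[...,0]<32)&(hsv[...,2]>lo)).astype(np.uint8)
    m=cv2.morphologyEx(m,cv2.MORPH_CLOSE,np.ones((5,5)));m=cv2.morphologyEx(m,cv2.MORPH_OPEN,np.ones((5,5)))
    for c in cv2.findContours(m,cv2.RETR_EXTERNAL,cv2.CHAIN_APPROX_NONE)[0]:
        if cv2.contourArea(c)<400: continue
        w=ray('wrist',c[:,0,:],24,pose)[:,:2].astype(np.float32);q=cv2.minAreaRect(w);b=cv2.boxPoints(q)
        v=max((b[i]-b[i-1] for i in range(4)),key=np.linalg.norm);y=(np.arctan2(v[1],v[0])+np.pi/2)%np.pi-np.pi/2
        if 40<min(q[1]) and max(q[1])<85: print(np.round(q[0],1),'yaw',round(float(y),3),'size',np.round(q[1],1),'px',c[:,0,:].mean(0).round())
    return im
E
python3 - <<'E'
from h import *
s=r.get_state();print(s['eef_pos'],s['orientation'])
see('w3.png')
E
```

```text
[ 424.22545962 -419.27869642  201.87229129] [-3.13955825e+00 -3.45899637e-02  1.34186990e-03]
[ 400.2 -161.4] yaw -0.173 size [61.3 77.3] px [ 27. 192.]
[ 500.  -418.9] yaw -0.017 size [49.1 65.1] px [262. 105.]
[ 536.4 -193.3] yaw -1.549 size [43.4 79.9] px [42. 65.]
```

```bash
python3 - <<'E'
from h import *
D([(500.2,-418.5,110,1.55)])
E
```

```text
(500.2, -418.5, 110, 1.55) [0.757, 0.017, 0.919, -0.001, -0.001, -1.018]
```

{"method": "play_rows", "body": {"deltas": [0.757, 0.017, 0.9, 0, 0, -0.95, 0.757, 0.017, 0.9, 0, 0, -0.95, 0.757, 0.017, 0.9, 0, 0, -0.95, 0.757, 0.017, 0.9, 0, 0, -0.95, 0.757, 0.017, 0.9, 0, 0, -0.95, 0.757, 0.017, 0.9, 0, 0, -0.95, 0.757, 0.017, 0.9, 0, 0, -0.95, 0.757, 0.017, 0.9, 0, 0, -0.95, 0.757, 0.017, 0.9, 0, 0, -0.95, 0.757, 0.017, 0.9, 0, 0, -0.95, 0.757, 0.017, 0.9, 0, 0, -0.95, 0.757, 0.017, 0.9, 0, 0, -0.95, 0.757, 0.017, 0.9, 0, 0, -0.95, 0.757, 0.017, 0.9, 0, 0, -0.95]}}

```text
time: 14.55
eef_pos: [500.4, -418.6, 112.6]
orientation: [-2.354, -2.079, -0.0]
ft_force: [-0.2, 0.3, -0.1]
gripper_width: 91.3
finger_force: 0.0
```

{"method": "play_rows", "body": {"deltas": [0, 0, 0.3, 0, 0, -0.068, 0, 0, 0.6, 0, 0, -0.068, 0, 0, 0.85, 0, 0, -0.068, 0, 0, 0.98, 0, 0, -0.068, 0, 0, 0.98, 0, 0, -0.068, 0, 0, 0.98, 0, 0, -0.068]}}

```text
time: 15.05
eef_pos: [500.0, -419.8, 15.1]
orientation: [-2.245, -2.197, -0.0]
ft_force: [-0.0, -0.2, 0.1]
gripper_width: 91.4
finger_force: 0.0
```

{"method": "play_rows", "body": {"deltas": [0, 0, 0, 0, 0, 0, 0, 0, 0, 0, 0, 0, 0, 0, 0, 0, 0, 0, 0, 0, 0, 0, 0, 0, 0, 0, 0, 0, 0, 0, 0, 0, 0, 0, 0, 0, 0, 0, 0, 0, 0, 0, 0, 0, 0, 0, 0, 0], "hand": 1, "squeeze": 25}}

```text
time: 15.72
eef_pos: [500.1, -420.5, 15.8]
orientation: [2.244, 2.197, 0.0]
ft_force: [-0.5, 1.9, 6.9]
gripper_width: 63.7
finger_force: 25.0
```

```bash
python3 - <<'E'
from h import *
D([J(-20,-117.5,150),J(-20,-117.5,33)])
E
```

```text
(np.float64(551.3), np.float64(-103.0), 150, 1.586) [3.184, 0.446, -1.344, 0.001, 0.001, -0.024]
(np.float64(551.3), np.float64(-103.0), 33, 1.586) [3.185, 0.445, -0.174, 0.001, 0.001, -0.024]
```

{"method": "play_rows", "body": {"deltas": [0, 0, -0.4, 0, 0, 0, 0, 0, -0.8, 0, 0, 0, 0.4, 0.05, -1, 0, 0, 0, 0.79, 0.11, -1, 0, 0, 0, 0.79, 0.11, -1, 0, 0, 0]}}

```text
time: 16.13
eef_pos: [513.2, -336.0, 116.7]
orientation: [-2.242, -2.2, -0.002]
ft_force: [1.1, 0.9, -1.2]
gripper_width: 63.7
finger_force: 25.0
```

{"method": "play_rows", "body": {"deltas": [0.4, 0.05, -0.3, 0, 0, 0, 0.79, 0.11, -0.3, 0, 0, 0, 0.79, 0.11, -0.3, 0, 0, 0]}}

```text
time: 16.38
eef_pos: [525.9, -257.8, 146.6]
orientation: [2.242, 2.2, 0.002]
ft_force: [0.6, -0.4, 0.6]
gripper_width: 63.7
finger_force: 25.0
```

{"method": "play_rows", "body": {"deltas": [0.4, 0.05, 0, 0, 0, 0, 0.79, 0.11, 0, 0, 0, 0, 0.79, 0.11, 0, 0, 0, 0]}}

```text
time: 16.63
eef_pos: [537.8, -178.1, 145.0]
orientation: [-2.24, -2.2, -0.001]
ft_force: [0.1, 0.8, -1.0]
gripper_width: 63.8
finger_force: 25.0
```

{"method": "play_rows", "body": {"deltas": [0.4, 0.05, 0, 0, 0, -0.024, 0.79, 0.11, 0, 0, 0, -0.024, 0.79, 0.11, 0, 0, 0, -0.024, 0.79, 0.11, 0, 0, 0, -0.024, 0.79, 0.11, 0, 0, 0, -0.024]}}

```text
time: 17.05
eef_pos: [550.4, -105.2, 145.0]
orientation: [2.204, 2.239, -0.0]
ft_force: [0.2, -0.6, -0.4]
gripper_width: 63.4
finger_force: 25.0
```

```bash
python3 - <<'E'
from h import *
print(r.get_state()['eef_pos'],r.get_state()['gripper_width'])
D([J(-20,-119.3,60),J(-20,-119.3,34.5)])
E
```

```text
[ 550.42533123 -105.23704166  145.02908626] 63.41891058900016
(np.float64(551.3), np.float64(-104.8), 60, 1.586) [0.004, 0.009, 0.85, -0.0, 0.0, 0.0]
(np.float64(551.3), np.float64(-104.8), 34.5, 1.586) [0.004, 0.009, 1.105, -0.0, 0.0, 0.0]
```

{"method": "play_rows", "body": {"deltas": [0, 0.01, 0.3, 0, 0, 0, 0, 0.01, 0.6, 0, 0, 0, 0, 0.01, 0.8, 0, 0, 0, 0, 0.01, 0.95, 0, 0, 0, 0, 0.01, 1, 0, 0, 0, 0, 0.01, 1, 0, 0, 0]}}

```text
time: 17.55
eef_pos: [550.7, -106.0, 44.0]
orientation: [-2.205, -2.235, 0.002]
ft_force: [-1.7, 0.2, -0.5]
gripper_width: 64.1
finger_force: 25.0
```

{"method": "play_rows", "body": {"deltas": [0, 0, 0.05, 0, 0, 0, 0, 0, 0.1, 0, 0, 0, 0, 0, 0.1, 0, 0, 0, 0, 0, 0.1, 0, 0, 0]}}

```text
time: 17.88
eef_pos: [551.6, -105.3, 35.4]
orientation: [2.204, 2.238, 0.0]
ft_force: [0.2, 0.6, -1.1]
gripper_width: 64.0
finger_force: 25.0
```

{"method": "play_rows", "body": {"deltas": [0, 0, 0, 0, 0, 0, 0, 0, 0, 0, 0, 0, 0, 0, 0, 0, 0, 0, 0, 0, 0, 0, 0, 0, 0, 0, -0.3, 0, 0, 0, 0, 0, -0.7, 0, 0, 0, 0, 0, -1, 0, 0, 0, 0, 0, -1, 0, 0, 0], "hand": -1}}

```text
time: 18.55
eef_pos: [554.3, -105.9, 140.7]
orientation: [2.199, 2.233, 0.006]
ft_force: [2.0, -0.1, -0.2]
gripper_width: 91.2
finger_force: 0.0
```

{"method": "play_rows", "body": {"deltas": [-0.66, -0.74, -0.4, 0, 0, 0, -0.66, -0.74, -0.4, 0, 0, 0, -0.66, -0.74, -0.4, 0, 0, 0, -0.66, -0.74, -0.4, 0, 0, 0]}}

```text
time: 18.88
eef_pos: [476.4, -174.6, 176.8]
orientation: [2.206, 2.234, -0.0]
ft_force: [0.5, -0.4, -0.4]
gripper_width: 90.9
finger_force: 0.0
```

{"method": "play_rows", "body": {"deltas": [-0.66, -0.74, -0.3, 0, 0, 0, -0.66, -0.74, -0.3, 0, 0, 0, -0.66, -0.74, -0.3, 0, 0, 0, -0.66, -0.74, -0.3, 0, 0, 0, -0.66, -0.74, -0.3, 0, 0, 0]}}

```text
time: 19.3
eef_pos: [405.4, -239.8, 205.2]
orientation: [2.206, 2.235, 0.001]
ft_force: [-0.4, -0.0, -0.6]
gripper_width: 90.9
finger_force: 0.0
```

```bash
python3 - <<'E'
from h import *
print(r.get_state()['eef_pos'],r.get_state()['gripper_width'])
a=see('w4.png'); cv2.imwrite('pics/w4b.png',cv2.resize(a[:,:,::-1],(800,600)))
E
```

```text
[ 405.38402382 -239.84090277  205.22851173] 90.93327456234945
[ 401.4 -154.3] yaw -0.158 size [49.  65.5] px [257.  96.]
```

View pics/w4b.png

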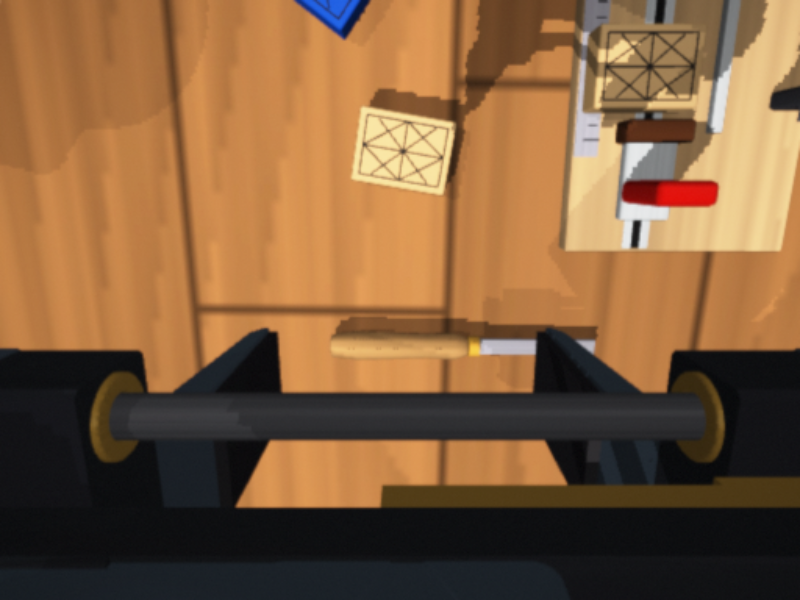

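```bash
python3 - <<'E'
from h import *
D([(401.4,-154.3,110,1.413)])
E
```

```text
(401.4, -154.3, 110, 1.413) [0.85, -0.032, 0.949, 0.0, -0.0, 0.115]
```

{"method": "play_rows", "body": {"deltas": [0.85, -0.03, 0.5, 0, 0, 0.115, 0.85, -0.03, 0.95, 0, 0, 0.115, 0.85, -0.03, 0.95, 0, 0, 0.115, 0.85, -0.03, 0.95, 0, 0, 0.115, 0.85, -0.03, 0.95, 0, 0, 0.115, 0.85, -0.03, 0.95, 0, 0, 0.115]}}

```text
time: 19.85
eef_pos: [402.0, -154.1, 110.1]
orientation: [-2.387, -2.042, 0.0]
ft_force: [0.4, 0.3, 0.9]
gripper_width: 91.3
finger_force: 0.0
```

{"method": "play_rows", "body": {"deltas": [0, 0, 0.3, 0, 0, 0, 0, 0, 0.6, 0, 0, 0, 0, 0, 0.85, 0, 0, 0, 0, 0, 0.95, 0, 0, 0, 0, 0, 0.95, 0, 0, 0, 0, 0, 0.95, 0, 0, 0]}}

```text
time: 20.35
eef_pos: [402.2, -155.4, 15.6]
orientation: [2.389, 2.039, 0.001]
ft_force: [-0.5, 0.6, 0.6]
gripper_width: 91.2
finger_force: 0.0
```

{"method": "play_rows", "body": {"deltas": [0, 0, 0, 0, 0, 0, 0, 0, 0, 0, 0, 0, 0, 0, 0, 0, 0, 0, 0, 0, 0, 0, 0, 0, 0, 0, 0, 0, 0, 0, 0, 0, 0, 0, 0, 0, 0, 0, 0, 0, 0, 0, 0, 0, 0, 0, 0, 0], "hand": 1}}

```text
time: 21.02
eef_pos: [401.5, -154.6, 15.6]
orientation: [2.388, 2.039, 0.001]
ft_force: [0.0, 0.1, 10.7]
gripper_width: 63.9
finger_force: 25.0
```

```bash
python3 - <<'E'
from h import *
D([J(-20,-65,60),J(-20,-65,34.5)])
E
```

```text
(np.float64(550.5), np.float64(-50.5), 60, 1.586) [1.262, 1.309, -0.443, 0.001, 0.0, -0.115]
(np.float64(550.5), np.float64(-50.5), 34.5, 1.586) [1.262, 1.308, -0.188, 0.001, 0.0, -0.115]
```

{"method": "play_rows", "body": {"deltas": [0, 0, -0.4, 0, 0, 0, 0, 0, -0.8, 0, 0, 0, 0.3, 0.3, -1, 0, 0, 0, 0.6, 0.6, -1, 0, 0, 0, 0.6, 0.6, -1, 0, 0, 0]}}

```text
time: 21.43
eef_pos: [475.2, -102.7, 117.3]
orientation: [2.384, 2.037, 0.007]
ft_force: [-1.3, -0.1, -0.8]
gripper_width: 63.7
finger_force: 25.0
```

{"method": "play_rows", "body": {"deltas": [0.33, 0.35, -0.3, 0, 0, -0.115, 0.662, 0.708, -0.3, 0, 0, -0.115, 0.662, 0.708, -0.3, 0, 0, -0.115, 0.662, 0.708, -0.3, 0, 0, -0.115, 0.662, 0.708, -0.3, 0, 0, -0.115]}}

```text
time: 21.85
eef_pos: [550.5, -49.5, 144.9]
orientation: [2.203, 2.24, -0.0]
ft_force: [-0.6, -0.0, -0.3]
gripper_width: 63.7
finger_force: 25.0
```

```bash
python3 - <<'E'
from h import *
print(r.get_state()['gripper_width'])
D([J(-20,-65,34.5)])
E
```

```text
63.66020273726461
(np.float64(550.5), np.float64(-50.5), 34.5, 1.586) [-0.01, -0.001, 1.104, 0.0, 0.0, 0.001]
```

{"method": "play_rows", "body": {"deltas": [-0.01, 0, 0.3, 0, 0, 0, -0.01, 0, 0.6, 0, 0, 0, -0.01, 0, 0.8, 0, 0, 0, -0.01, 0, 0.95, 0, 0, 0, -0.01, 0, 1, 0, 0, 0, -0.01, 0, 1, 0, 0, 0]}}

```text
time: 22.35
eef_pos: [548.6, -51.6, 44.0]
orientation: [-2.204, -2.235, 0.003]
ft_force: [0.5, -0.4, 0.0]
gripper_width: 63.9
finger_force: 25.0
```

{"method": "play_rows", "body": {"deltas": [0, 0, 0.05, 0, 0, 0, 0, 0, 0.1, 0, 0, 0, 0, 0, 0.1, 0, 0, 0, 0, 0, 0.1, 0, 0, 0]}}

```text
time: 22.68
eef_pos: [550.2, -51.3, 35.3]
orientation: [2.205, 2.238, 0.0]
ft_force: [0.4, 0.1, -1.4]
gripper_width: 63.9
finger_force: 25.0
```

{"method": "play_rows", "body": {"deltas": [0, 0, 0, 0, 0, 0, 0, 0, 0, 0, 0, 0, 0, 0, 0, 0, 0, 0, 0, 0, 0, 0, 0, 0, 0, 0, -0.3, 0, 0, 0, 0, 0, -0.7, 0, 0, 0, 0, 0, -1, 0, 0, 0, 0, 0, -1, 0, 0, 0], "hand": -1}}

```text
time: 23.35
eef_pos: [553.0, -51.8, 140.6]
orientation: [2.2, 2.233, 0.007]
ft_force: [1.4, -0.9, 0.8]
gripper_width: 91.3
finger_force: 0.0
```

{"method": "play_rows", "body": {"deltas": [0.03, -0.57, -0.4, 0, 0, 0, 0.03, -0.57, -0.4, 0, 0, 0, 0.03, -0.57, -0.4, 0, 0, 0]}}

```text
time: 23.6
eef_pos: [490.1, -48.8, 177.3]
orientation: [2.204, 2.238, 0.0]
ft_force: [1.5, -0.1, 1.1]
gripper_width: 91.4
finger_force: 0.0
```

{"method": "play_rows", "body": {"deltas": [0.03, -0.57, -0.3, 0, 0, 0, 0.03, -0.57, -0.3, 0, 0, 0, 0.03, -0.57, -0.3, 0, 0, 0, 0.03, -0.57, -0.3, 0, 0, 0]}}

```text
time: 23.93
eef_pos: [436.1, -47.1, 205.6]
orientation: [2.204, 2.237, 0.001]
ft_force: [0.2, 0.0, 0.0]
gripper_width: 91.5
finger_force: 0.0
```

```bash
python3 - <<'E'
from h import *
print(r.get_state()['eef_pos'],r.get_state()['gripper_width'])
see('w5.png');D([(436.5,38.5,110,F-.187-TH)])
E
```

```text
[436.1263509  -47.06452617 205.56812229] 91.4778250847384
[433.8  38.1] yaw -0.189 size [49.4 65.2] px [259.  96.]
(436.5, 38.5, 110, 1.384) [0.857, 0.009, 0.952, 0.001, 0.0, 0.135]
```

{"method": "play_rows", "body": {"deltas": [0.853, -0.017, 0.5, 0, 0, 0.135, 0.853, -0.017, 0.95, 0, 0, 0.135, 0.853, -0.017, 0.95, 0, 0, 0.135, 0.853, -0.017, 0.95, 0, 0, 0.135, 0.853, -0.017, 0.95, 0, 0, 0.135, 0.853, -0.017, 0.95, 0, 0, 0.135]}}

```text
time: 24.48
eef_pos: [433.6, 38.4, 109.4]
orientation: [-2.418, -2.005, 0.002]
ft_force: [-0.3, -0.5, 0.6]
gripper_width: 91.4
finger_force: 0.0
```

{"method": "play_rows", "body": {"deltas": [0, 0, 0.3, 0, 0, 0, 0, 0, 0.6, 0, 0, 0, 0, 0, 0.85, 0, 0, 0, 0, 0, 0.95, 0, 0, 0, 0, 0, 0.95, 0, 0, 0, 0, 0, 0.95, 0, 0, 0]}}

```text
time: 24.98
eef_pos: [434.1, 37.6, 15.5]
orientation: [2.42, 2.002, 0.001]
ft_force: [1.2, 0.7, 1.0]
gripper_width: 91.1
finger_force: 0.0
```

{"method": "play_rows", "body": {"deltas": [0, 0, 0, 0, 0, 0, 0, 0, 0, 0, 0, 0, 0, 0, 0, 0, 0, 0, 0, 0, 0, 0, 0, 0, 0, 0, 0, 0, 0, 0, 0, 0, 0, 0, 0, 0, 0, 0, 0, 0, 0, 0, 0, 0, 0, 0, 0, 0], "hand": 1}}

```text
time: 25.65
eef_pos: [433.5, 38.2, 15.5]
orientation: [2.419, 2.003, 0.001]
ft_force: [-1.1, -0.4, 12.2]
gripper_width: 64.0
finger_force: 25.0
```

```bash
python3 - <<'E'
from h import *
D([J(-20,-12.5,34.5)])
E
```

```text
(np.float64(549.7), np.float64(2.0), 34.5, 1.586) [-0.14, 1.209, -0.188, 0.001, 0.0, -0.135]
```

{"method": "play_rows", "body": {"deltas": [0, 0, -0.4, 0, 0, 0, 0, 0, -0.8, 0, 0, 0, -0.04, 0.3, -1, 0, 0, 0, -0.07, 0.6, -1, 0, 0, 0, -0.07, 0.6, -1, 0, 0, 0]}}

```text
time: 26.07
eef_pos: [497.2, 18.8, 117.3]
orientation: [2.415, 1.999, 0.01]
ft_force: [-0.7, -0.7, -1.0]
gripper_width: 64.1
finger_force: 25.0
```

{"method": "play_rows", "body": {"deltas": [-0.04, 0.3, -0.3, 0, 0, -0.135, -0.07, 0.609, -0.3, 0, 0, -0.135, -0.07, 0.609, -0.3, 0, 0, -0.135, -0.07, 0.609, -0.3, 0, 0, -0.135, -0.07, 0.609, -0.3, 0, 0, -0.135]}}

```text
time: 26.48
eef_pos: [548.3, 2.1, 144.5]
orientation: [-2.205, -2.236, 0.001]
ft_force: [-0.4, 0.1, -0.9]
gripper_width: 63.9
finger_force: 25.0
```

```bash
python3 - <<'E'
from h import *
print(r.get_state()['gripper_width'])
D([J(-20,-12.5,34.5)])
E
```

```text
63.891991872169335
(np.float64(549.7), np.float64(2.0), 34.5, 1.586) [-0.002, 0.015, 1.1, -0.001, -0.0, -0.001]
```

{"method": "play_rows", "body": {"deltas": [0, 0.015, 0.3, 0, 0, 0, 0, 0.015, 0.6, 0, 0, 0, 0, 0.015, 0.8, 0, 0, 0, 0, 0.015, 0.95, 0, 0, 0, 0, 0.015, 1, 0, 0, 0, 0, 0.015, 1, 0, 0, 0]}}

```text
time: 26.98
eef_pos: [549.1, 2.3, 43.9]
orientation: [-2.203, -2.236, 0.003]
ft_force: [-0.7, -0.6, -0.3]
gripper_width: 63.6
finger_force: 25.0
```

{"method": "play_rows", "body": {"deltas": [0, 0, 0.05, 0, 0, 0, 0, 0, 0.1, 0, 0, 0, 0, 0, 0.1, 0, 0, 0, 0, 0, 0.1, 0, 0, 0]}}

```text
time: 27.32
eef_pos: [550.8, 2.0, 35.3]
orientation: [2.205, 2.238, 0.0]
ft_force: [0.4, -0.2, -0.8]
gripper_width: 63.7
finger_force: 25.0
```

{"method": "play_rows", "body": {"deltas": [0, 0, 0, 0, 0, 0, 0, 0, 0, 0, 0, 0, 0, 0, 0, 0, 0, 0, 0, 0, 0, 0, 0, 0, 0, 0, -0.3, 0, 0, 0, 0, 0, -0.7, 0, 0, 0, 0, 0, -1, 0, 0, 0, 0, 0, -1, 0, 0, 0], "hand": -1}}

```text
time: 27.98
eef_pos: [553.6, 1.8, 140.6]
orientation: [2.2, 2.234, 0.008]
ft_force: [1.6, -0.7, 1.1]
gripper_width: 91.4
finger_force: 0.0
```

{"method": "play_rows", "body": {"deltas": [0.39, -0.77, -0.4, 0, 0, 0, 0.39, -0.77, -0.4, 0, 0, 0, 0.39, -0.77, -0.4, 0, 0, 0]}}

```text
time: 28.23
eef_pos: [469.2, 41.3, 176.4]
orientation: [-2.203, -2.238, 0.001]
ft_force: [1.5, -0.1, 0.6]
gripper_width: 91.2
finger_force: 0.0
```

{"method": "play_rows", "body": {"deltas": [0.39, -0.77, -0.3, 0, 0, 0, 0.39, -0.77, -0.3, 0, 0, 0, 0.39, -0.77, -0.3, 0, 0, 0, 0.39, -0.77, -0.3, 0, 0, 0]}}

```text
time: 28.57
eef_pos: [393.8, 78.5, 206.0]
orientation: [2.203, 2.239, 0.001]
ft_force: [0.3, 0.6, -0.2]
gripper_width: 91.1
finger_force: 0.0
```

```bash
python3 - <<'E'
from h import *
print(r.get_state()['eef_pos'],r.get_state()['gripper_width'])
see('w6.png');D([(395,163,110,F+.25-TH)])
E
```

```text
[393.81369898  78.51135727 205.95049623] 91.09923712379945
[393.9 162.5] yaw 0.27 size [65.3 48.9] px [262.  98.]
(395, 163, 110, 1.821) [0.85, 0.007, 0.956, 0.001, 0.0, -0.156]
```

{"method": "play_rows", "body": {"deltas": [0.845, -0.004, 0.5, 0, 0, -0.166, 0.845, -0.004, 0.95, 0, 0, -0.166, 0.845, -0.004, 0.95, 0, 0, -0.166, 0.845, -0.004, 0.95, 0, 0, -0.166, 0.845, -0.004, 0.95, 0, 0, -0.166, 0.845, -0.004, 0.95, 0, 0, -0.166]}}

```text
time: 29.12
eef_pos: [394.7, 161.8, 109.9]
orientation: [-1.91, -2.494, 0.001]
ft_force: [-0.5, -0.5, 0.5]
gripper_width: 91.1
finger_force: 0.0
```

{"method": "play_rows", "body": {"deltas": [0, 0, 0.3, 0, 0, 0, 0, 0, 0.6, 0, 0, 0, 0, 0, 0.85, 0, 0, 0, 0, 0, 0.95, 0, 0, 0, 0, 0, 0.95, 0, 0, 0, 0, 0, 0.95, 0, 0, 0]}}

```text
time: 29.62
eef_pos: [395.0, 161.6, 15.8]
orientation: [1.911, 2.493, 0.001]
ft_force: [0.9, 0.3, -0.5]
gripper_width: 90.9
finger_force: 0.0
```

{"method": "play_rows", "body": {"deltas": [0, 0, 0, 0, 0, 0, 0, 0, 0, 0, 0, 0, 0, 0, 0, 0, 0, 0, 0, 0, 0, 0, 0, 0, 0, 0, 0, 0, 0, 0, 0, 0, 0, 0, 0, 0, 0, 0, 0, 0, 0, 0, 0, 0, 0, 0, 0, 0], "hand": 1}}

```text
time: 30.28
eef_pos: [394.3, 162.2, 15.6]
orientation: [1.909, 2.494, 0.001]
ft_force: [-0.6, -1.8, 13.4]
gripper_width: 63.7
finger_force: 25.0
```

```bash
python3 - <<'E'
from h import *
D([J(-20,40,34.5)])
E
```

```text
(np.float64(548.9), np.float64(54.5), 34.5, 1.586) [-1.444, 1.211, -0.188, 0.001, -0.0, 0.166]
```

{"method": "play_rows", "body": {"deltas": [0, 0, -0.4, 0, 0, 0, 0, 0, -0.8, 0, 0, 0, -0.36, 0.3, -1, 0, 0, 0, -0.72, 0.6, -1, 0, 0, 0, -0.72, 0.6, -1, 0, 0, 0]}}

```text
time: 30.7
eef_pos: [475.9, 106.4, 117.3]
orientation: [1.907, 2.49, 0.007]
ft_force: [0.2, 1.4, 0.0]
gripper_width: 63.8
finger_force: 25.0
```

{"method": "play_rows", "body": {"deltas": [-0.36, 0.3, -0.3, 0, 0, 0.166, -0.724, 0.611, -0.3, 0, 0, 0.166, -0.724, 0.611, -0.3, 0, 0, 0.166, -0.724, 0.611, -0.3, 0, 0, 0.166, -0.724, 0.611, -0.3, 0, 0, 0.166]}}

```text
time: 31.12
eef_pos: [548.8, 53.8, 144.8]
orientation: [-2.206, -2.237, 0.0]
ft_force: [-0.8, -0.6, -0.1]
gripper_width: 63.7
finger_force: 25.0
```

```bash
python3 - <<'E'
from h import *
print(r.get_state()['gripper_width'])
D([J(-20,40,34.5)])
E
```

```text
63.70086833848713
(np.float64(548.9), np.float64(54.5), 34.5, 1.586) [0.007, 0.002, 1.103, -0.0, -0.0, -0.001]
```

{"method": "play_rows", "body": {"deltas": [0.007, 0, 0.3, 0, 0, 0, 0.007, 0, 0.6, 0, 0, 0, 0.007, 0, 0.8, 0, 0, 0, 0.007, 0, 0.95, 0, 0, 0, 0.007, 0, 1, 0, 0, 0, 0.007, 0, 1, 0, 0, 0]}}

```text
time: 31.62
eef_pos: [546.8, 55.7, 44.0]
orientation: [-2.202, -2.237, 0.003]
ft_force: [-1.0, -0.2, 0.3]
gripper_width: 63.8
finger_force: 25.0
```

{"method": "play_rows", "body": {"deltas": [0, 0, 0.05, 0, 0, 0, 0, 0, 0.1, 0, 0, 0, 0, 0, 0.1, 0, 0, 0, 0, 0, 0.1, 0, 0, 0]}}

```text
time: 31.95
eef_pos: [548.6, 55.1, 35.3]
orientation: [2.204, 2.238, 0.0]
ft_force: [-0.4, -0.4, 0.2]
gripper_width: 63.8
finger_force: 25.0
```

{"method": "play_rows", "body": {"deltas": [0, 0, 0, 0, 0, 0, 0, 0, 0, 0, 0, 0, 0, 0, 0, 0, 0, 0, 0, 0, 0, 0, 0, 0, 0, 0, -0.3, 0, 0, 0, 0, 0, -0.7, 0, 0, 0, 0, 0, -1, 0, 0, 0, 0, 0, -1, 0, 0, 0], "hand": -1}}

```text
time: 32.62
eef_pos: [551.4, 55.1, 140.6]
orientation: [2.201, 2.234, 0.009]
ft_force: [2.5, 0.2, 1.7]
gripper_width: 91.4
finger_force: 0.0
```

{"method": "play_rows", "body": {"deltas": [0.715, -0.15, -0.4, 0, 0, 0, 0.715, -0.15, -0.4, 0, 0, 0, 0.715, -0.15, -0.4, 0, 0, 0]}}

```text
time: 32.87
eef_pos: [532.6, 130.9, 178.4]
orientation: [2.201, 2.239, 0.007]
ft_force: [0.3, 0.2, -0.7]
gripper_width: 91.6
finger_force: 0.0
```

{"method": "play_rows", "body": {"deltas": [0.715, -0.15, -0.3, 0, 0, 0, 0.715, -0.15, -0.3, 0, 0, 0, 0.715, -0.15, -0.3, 0, 0, 0]}}

```text
time: 33.12
eef_pos: [516.1, 202.5, 207.6]
orientation: [2.201, 2.241, 0.006]
ft_force: [0.1, 0.0, 0.3]
gripper_width: 91.1
finger_force: 0.0
```

{"method": "play_rows", "body": {"deltas": [0.715, -0.15, 0, 0, 0, 0, 0.715, -0.15, 0, 0, 0, 0, 0.715, -0.15, 0, 0, 0, 0, 0.715, -0.15, 0, 0, 0, 0]}}

```text
time: 33.45
eef_pos: [499.8, 270.1, 204.9]
orientation: [-2.202, -2.241, -0.0]
ft_force: [-0.0, -1.2, -0.2]
gripper_width: 91.3
finger_force: 0.0
```

```bash
python3 - <<'E'
from h import *
print(r.get_state()['eef_pos'],r.get_state()['gripper_width'])
see('w7.png');D([(500,351,110,F+.58-TH)])
E
```

```text
[499.78821376 270.115511   204.90582777] 91.34392839356244
[498.8 351.1] yaw 0.544 size [65.3 49. ] px [261. 100.]
(500, 351, 110, 2.151) [0.82, 0.013, 0.948, -0.0, 0.0, -0.376]
```

{"method": "play_rows", "body": {"deltas": [0.82, 0, 0.5, 0, 0, -0.352, 0.82, 0, 0.95, 0, 0, -0.352, 0.82, 0, 0.95, 0, 0, -0.352, 0.82, 0, 0.95, 0, 0, -0.352, 0.82, 0, 0.95, 0, 0, -0.352, 0.82, 0, 0.95, 0, 0, -0.352, 0.82, 0, 0.95, 0, 0, -0.352]}}

```text
time: 34.08
eef_pos: [499.6, 349.9, 110.1]
orientation: [1.548, 2.734, -0.0]
ft_force: [-0.2, -0.0, 0.5]
gripper_width: 91.1
finger_force: 0.0
```

{"method": "play_rows", "body": {"deltas": [0, 0, 0.3, 0, 0, 0, 0, 0, 0.6, 0, 0, 0, 0, 0, 0.85, 0, 0, 0, 0, 0, 0.95, 0, 0, 0, 0, 0, 0.95, 0, 0, 0, 0, 0, 0.95, 0, 0, 0]}}

```text
time: 34.58
eef_pos: [499.6, 350.6, 15.8]
orientation: [1.546, 2.735, 0.0]
ft_force: [-0.7, 0.1, 0.2]
gripper_width: 91.4
finger_force: 0.0
```

{"method": "play_rows", "body": {"deltas": [0, 0, 0, 0, 0, 0, 0, 0, 0, 0, 0, 0, 0, 0, 0, 0, 0, 0, 0, 0, 0, 0, 0, 0, 0, 0, 0, 0, 0, 0, 0, 0, 0, 0, 0, 0, 0, 0, 0, 0, 0, 0, 0, 0, 0, 0, 0, 0], "hand": 1}}

```text
time: 35.25
eef_pos: [499.4, 351.1, 15.7]
orientation: [1.544, 2.735, 0.001]
ft_force: [-1.3, -0.8, 8.0]
gripper_width: 63.7
finger_force: 25.0
```

```bash
python3 - <<'E'
from h import *
D([J(-20,92.5,34.5)])
E
```

```text
(np.float64(548.1), np.float64(107.0), 34.5, 1.586) [-2.341, -0.844, -0.189, 0.001, -0.0, 0.352]
```

{"method": "play_rows", "body": {"deltas": [0, 0, -0.4, 0, 0, 0, 0, 0, -0.8, 0, 0, 0, -0.39, -0.14, -1, 0, 0, 0, -0.78, -0.281, -1, 0, 0, 0, -0.78, -0.281, -1, 0, 0, 0]}}

```text
time: 35.67
eef_pos: [516.8, 265.2, 116.8]
orientation: [1.545, 2.732, 0.001]
ft_force: [0.4, 0.4, -1.2]
gripper_width: 64.2
finger_force: 25.0
```

{"method": "play_rows", "body": {"deltas": [-0.39, -0.14, -0.3, 0, 0, 0, -0.78, -0.281, -0.3, 0, 0, 0, -0.78, -0.281, -0.3, 0, 0, 0]}}

```text
time: 35.92
eef_pos: [533.0, 184.0, 146.6]
orientation: [1.546, 2.732, 0.001]
ft_force: [1.2, 0.0, -0.0]
gripper_width: 63.4
finger_force: 25.0
```

{"method": "play_rows", "body": {"deltas": [-0.39, -0.14, 0, 0, 0, 0.352, -0.78, -0.281, 0, 0, 0, 0.352, -0.78, -0.281, 0, 0, 0, 0.352, -0.78, -0.281, 0, 0, 0, 0.352, -0.78, -0.281, 0, 0, 0, 0.352, -0.78, -0.281, 0, 0, 0, 0.352, -0.78, -0.281, 0, 0, 0, 0.352]}}

```text
time: 36.5
eef_pos: [547.7, 106.9, 144.9]
orientation: [-2.203, -2.24, 0.0]
ft_force: [0.8, -0.0, -0.1]
gripper_width: 63.5
finger_force: 25.0
```

```bash
python3 - <<'E'
from h import *
print(r.get_state()['gripper_width'])
D([J(-20,92.5,34.5)])
E
```

```text
63.48612328448194
(np.float64(548.1), np.float64(107.0), 34.5, 1.586) [0.001, 0.005, 1.104, -0.0, 0.0, 0.001]
```

{"method": "play_rows", "body": {"deltas": [0, 0, 0.3, 0, 0, 0, 0, 0, 0.6, 0, 0, 0, 0, 0, 0.8, 0, 0, 0, 0, 0, 0.95, 0, 0, 0, 0, 0, 1, 0, 0, 0, 0, 0, 1, 0, 0, 0]}}

```text
time: 37.0
eef_pos: [547.1, 107.1, 44.0]
orientation: [-2.202, -2.239, 0.002]
ft_force: [-0.2, 0.7, -0.5]
gripper_width: 63.6
finger_force: 25.0
```

{"method": "play_rows", "body": {"deltas": [0, 0, 0.05, 0, 0, 0, 0, 0, 0.1, 0, 0, 0, 0, 0, 0.1, 0, 0, 0, 0, 0, 0.1, 0, 0, 0]}}

```text
time: 37.33
eef_pos: [548.0, 107.0, 35.4]
orientation: [2.204, 2.238, 0.001]
ft_force: [-0.0, -0.3, 0.5]
gripper_width: 63.4
finger_force: 25.0
```

{"method": "play_rows", "body": {"deltas": [0, 0, 0, 0, 0, 0, 0, 0, 0, 0, 0, 0, 0, 0, 0, 0, 0, 0, 0, 0, 0, 0, 0, 0, 0, 0, -0.3, 0, 0, 0, 0, 0, -0.7, 0, 0, 0, 0, 0, -1, 0, 0, 0, 0, 0, -1, 0, 0, 0], "hand": -1}}

```text
time: 38.0
eef_pos: [550.7, 107.3, 140.7]
orientation: [2.201, 2.234, 0.01]
ft_force: [0.9, 0.7, 0.8]
gripper_width: 91.1
finger_force: 0.0
```

{"method": "play_rows", "body": {"deltas": [-0.5, -0.46, -0.4, 0, 0, 0, -0.5, -0.46, -0.4, 0, 0, 0, -0.5, -0.46, -0.4, 0, 0, 0]}}

```text
time: 38.25
eef_pos: [500.3, 53.8, 177.6]
orientation: [2.205, 2.236, 0.0]
ft_force: [2.2, -0.2, -0.2]
gripper_width: 90.9
finger_force: 0.0
```

{"method": "play_rows", "body": {"deltas": [-0.5, -0.46, -0.3, 0, 0, 0.95, -0.5, -0.46, -0.3, 0, 0, 0.95, -0.5, -0.46, -0.3, 0, 0, 0.95, -0.5, -0.46, -0.3, 0, 0, 0.95, -0.5, -0.46, -0.3, 0, 0, 0.95, -0.5, -0.46, -0.3, 0, 0, 0.95, -0.5, -0.46, -0.3, 0, 0, 0.95, -0.5, -0.46, -0.3, 0, 0, 0.95, -0.5, -0.46, -0.3, 0, 0, 0.95, -0.5, -0.46, -0.3, 0, 0, 0.95, -0.5, -0.46, -0.3, 0, 0, 0.95, -0.5, -0.46, -0.3, 0, 0, 0.95]}}

```text
time: 39.25
eef_pos: [457.4, 5.7, 205.0]
orientation: [-3.132, -0.24, -0.0]
ft_force: [0.1, -0.4, 0.4]
gripper_width: 91.3
finger_force: 0.0
```

{"method": "play_rows", "body": {"deltas": [0, 0, 0, 0, 0, 0.097, 0, 0, 0, 0, 0, 0.097, 0, 0, 0, 0, 0, 0.097]}}

```text
time: 39.5
eef_pos: [457.3, 5.6, 205.0]
orientation: [-3.141, -0.026, 0.0]
ft_force: [-0.5, 0.7, 0.3]
gripper_width: 91.5
finger_force: 0.0
```

```bash
python3 - <<'E'
from h import *
s=r.get_state();print(s['eef_pos'].tolist(),s['orientation'].tolist(),s['gripper_width'])
a=see('w8.png'); cv2.imwrite('pics/w8b.png',cv2.resize(a[:,:,::-1],(800,600)))
D([J(-58,-12,60,-np.pi/2)])
E
```

```text
[457.3444231690587, 5.625024939146785, 204.98134000940135] [-3.1414730902607757, -0.026038289414877718, 8.957453280681164e-06] 91.46069810388633
(np.float64(511.7), np.float64(1.9), 60, 0.015) [0.543, 0.047, 1.45, 0.0, -0.0, 0.002]
```

View pics/w8b.png

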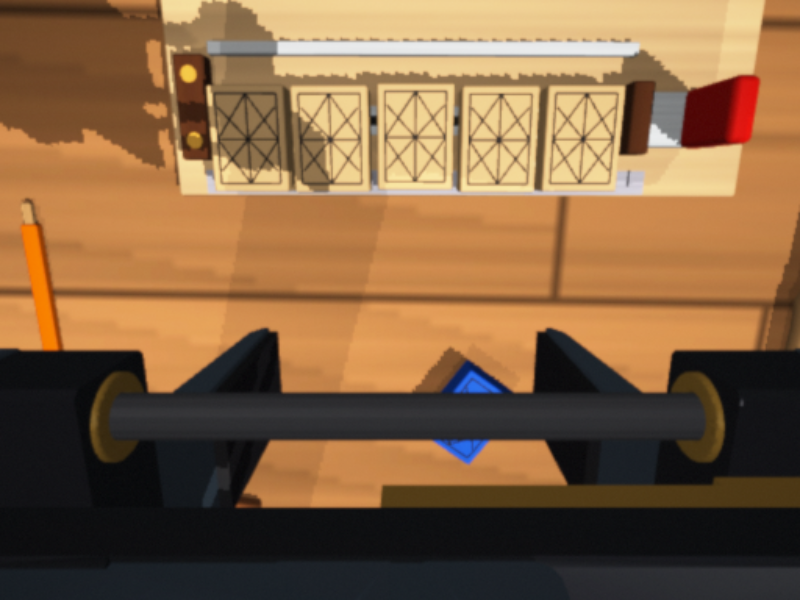

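{"method": "play_rows", "body": {"deltas": [0.323, 0.052, 0.3, 0, 0, 0, 0.323, 0.052, 0.6, 0, 0, 0, 0.323, 0.052, 0.9, 0, 0, 0, 0.323, 0.052, 0.9, 0, 0, 0]}}

```text
time: 39.88
eef_pos: [487.2, 1.1, 110.8]
orientation: [-3.141, -0.029, 0.011]
ft_force: [-2.8, -0.1, -0.9]
gripper_width: 91.3
finger_force: 0.0
```

{"method": "play_rows", "body": {"deltas": [0, 0, 0.3, 0, 0, 0, 0, 0, 0.6, 0, 0, 0, 0, 0, 0.8, 0, 0, 0, 0, 0, 0.89, 0, 0, 0, 0, 0, 0.89, 0, 0, 0, 0, 0, 0.89, 0, 0, 0]}}

```text
time: 40.38
eef_pos: [490.2, 0.8, 27.1]
orientation: [3.141, 0.026, 0.001]
ft_force: [0.0, -0.6, 0.4]
gripper_width: 91.1
finger_force: 0.0
```

```bash
python3 - <<'E'
from h import *
print(r.get_state()['eef_pos'])
D([J(-80,-12.5,26,-np.pi/2),J(-47,-12.5,26,-np.pi/2),J(-80,40,26,-np.pi/2)])
E
```

```text
[490.18557967   0.8408455   27.08108534]
(np.float64(489.7), np.float64(1.1), 26, 0.015) [-0.005, -0.003, 0.011, 0.0, -0.0, 0.001]
(np.float64(522.7), np.float64(1.6), 26, 0.015) [0.325, -0.002, 0.011, 0.0, -0.0, 0.001]
(np.float64(488.9), np.float64(53.6), 26, 0.015) [-0.004, -0.528, 0.011, 0.0, -0.0, 0.001]
```

{"method": "play_rows", "body": {"deltas": [0.06, 0, 0, 0, 0, 0, 0.12, 0, 0, 0, 0, 0, 0.16, 0, 0, 0, 0, 0, 0.2, 0, 0, 0, 0, 0, 0.24, 0, 0, 0, 0, 0, 0.28, 0, 0, 0, 0, 0, 0.3, 0, 0, 0, 0, 0, 0.315, 0, 0, 0, 0, 0, 0.315, 0, 0, 0, 0, 0, 0.315, 0, 0, 0, 0, 0]}}

```text
time: 41.22
eef_pos: [520.7, 1.4, 25.9]
orientation: [-3.141, -0.024, 0.002]
ft_force: [-5.2, 0.0, 2.3]
gripper_width: 91.6
finger_force: 2.1
```

{"method": "play_rows", "body": {"deltas": [-0.3, 0, 0, 0, 0, 0, -0.3, 0, 0, 0, 0, 0, -0.3, -0.3, 0, 0, 0, 0, -0.3, -0.525, 0, 0, 0, 0, -0.3, -0.525, 0, 0, 0, 0, -0.22, -0.525, 0, 0, 0, 0, -0.16, -0.525, 0, 0, 0, 0, -0.12, -0.525, 0, 0, 0, 0, -0.08, -0.525, 0, 0, 0, 0, -0.05, -0.525, 0, 0, 0, 0, -0.02, -0.525, 0, 0, 0, 0, 0, -0.525, 0, 0, 0, 0, 0, -0.525, 0, 0, 0, 0, 0, -0.525, 0, 0, 0, 0]}}

```text
time: 42.38
eef_pos: [520.0, 53.7, 25.9]
orientation: [3.141, 0.024, -0.001]
ft_force: [-3.8, -0.8, -0.5]
gripper_width: 91.0
finger_force: 1.7
```

{"method": "play_rows", "body": {"deltas": [-0.3, 0, 0, 0, 0, 0, -0.3, 0, 0, 0, 0, 0, -0.3, 0.4, 0, 0, 0, 0, -0.3, 0.8, 0, 0, 0, 0, -0.3, 1, 0, 0, 0, 0, -0.3, 1, 0, 0, 0, 0, -0.22, 1, 0, 0, 0, 0, -0.16, 1, 0, 0, 0, 0, -0.12, 1, 0, 0, 0, 0, -0.08, 1, 0, 0, 0, 0, -0.05, 1, 0, 0, 0, 0, -0.02, 1, 0, 0, 0, 0, 0.005, 1, 0, 0, 0, 0, 0.01, 1, 0, 0, 0, 0, 0.01, 1, 0, 0, 0, 0]}}

```text
time: 43.63
eef_pos: [520.8, -45.5, 25.8]
orientation: [-3.141, -0.024, 0.006]
ft_force: [-10.3, 0.4, 8.6]
gripper_width: 91.1
finger_force: 5.3
```

{"method": "play_rows", "body": {"deltas": [-0.4, 0, 0, 0, 0, 0, -0.8, 0, 0, 0, 0, 0, -0.8, 0, -0.5, 0, 0, 0, -0.8, 0, -0.8, 0, 0, 0, -0.8, 0, -1, 0, 0, 0, -0.8, 0, -1, 0, 0, 0]}}

```text
time: 44.13
eef_pos: [445.0, -47.7, 129.9]
orientation: [3.14, 0.024, 0.01]
ft_force: [0.8, 0.3, 0.7]
gripper_width: 91.0
finger_force: 0.0
```

{"method": "play_rows", "body": {"deltas": [0.15, -0.6, -0.7, 0, 0, 0, 0.15, -0.6, -0.7, 0, 0, 0, 0.15, -0.6, -0.7, 0, 0, 0, 0.15, -0.6, -0.7, 0, 0, 0]}}

```text
time: 44.47
eef_pos: [458.6, 14.3, 197.8]
orientation: [3.141, 0.028, 0.007]
ft_force: [0.4, -0.7, -1.1]
gripper_width: 91.3
finger_force: 0.0
```

```bash
python3 - <<'E'
from h import *
s=r.get_state();print(s['eef_pos'].tolist(),s['orientation'].tolist(),s['gripper_width'])
a=see('w9.png'); cv2.imwrite('pics/w9b.png',cv2.resize(a[:,:,::-1],(800,600)))
D([J(-6,-193,150,-np.pi/2)])
E
```

```text
[458.6159347039104, 14.347527738571939, 197.82959867595102] [3.1412658953127393, 0.0278378027105715, 0.006707493931876668] 91.26179165507763
(np.float64(566.4), np.float64(-178.3), 150, 0.015) [1.054, 1.936, 0.465, 0.0, -0.001, 0.002]
```

View pics/w9b.png

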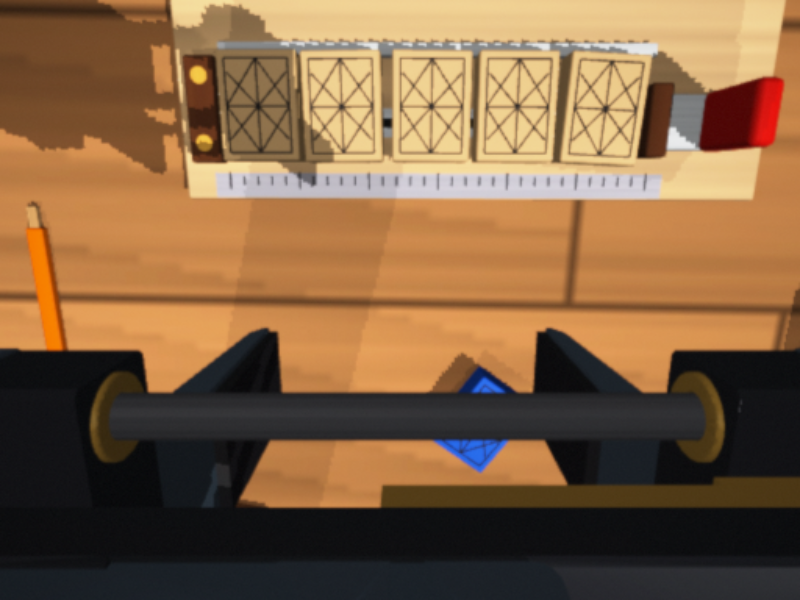

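{"method": "play_rows", "body": {"deltas": [0.527, 0.968, 0.23, 0, 0, 0, 0.527, 0.968, 0.23, 0, 0, 0, 0.527, 0.968, 0.23, 0, 0, 0], "hand": 0.2}}

```text
time: 44.77
eef_pos: [511.4, -85.9, 170.9]
orientation: [3.141, 0.024, -0.003]
ft_force: [0.7, -0.2, -0.4]
gripper_width: 74.1
finger_force: 0.0
```

{"method": "play_rows", "body": {"deltas": [0.527, 0.968, 0.23, 0, 0, 0, 0.527, 0.968, 0.23, 0, 0, 0, 0.527, 0.968, 0.23, 0, 0, 0, 0.527, 0.968, 0.23, 0, 0, 0, 0.527, 0.968, 0.23, 0, 0, 0]}}

```text
time: 45.18
eef_pos: [564.2, -180.9, 147.3]
orientation: [-3.14, -0.02, 0.005]
ft_force: [-1.0, 1.6, 0.7]
gripper_width: 40.8
finger_force: 0.0
```

```bash
python3 - <<'E'
from h import *
s=r.get_state();print(s['eef_pos'].tolist(),s['gripper_width'])
D([(567,-178,58,F-np.pi/2)])
E
```

```text
[564.2175792887107, -180.86044014001635, 147.34746943481298] 40.76617598837593
(567, -178, 58, 0.015) [0.031, -0.027, 0.893, -0.001, 0.002, -0.002]
```

{"method": "play_rows", "body": {"deltas": [0.03, -0.027, 0.3, 0, 0, 0, 0.03, -0.027, 0.6, 0, 0, 0, 0.03, -0.027, 0.8, 0, 0, 0, 0.03, -0.027, 0.893, 0, 0, 0, 0.03, -0.027, 0.893, 0, 0, 0, 0.03, -0.027, 0.893, 0, 0, 0]}}

```text
time: 45.68
eef_pos: [567.9, -176.0, 60.9]
orientation: [-3.141, -0.025, 0.001]
ft_force: [0.4, -0.6, 0.7]
gripper_width: 36.3
finger_force: 0.0
```

{"method": "play_rows", "body": {"deltas": [0, 0, 0, 0, 0, 0, 0, 0, 0, 0, 0, 0, 0, 0, 0, 0, 0, 0, 0, 0, 0, 0, 0, 0, 0, 0, 0, 0, 0, 0, 0, 0, 0, 0, 0, 0], "hand": 1, "squeeze": 40}}

```text
time: 46.18
eef_pos: [568.9, -176.6, 61.6]
orientation: [3.141, 0.024, 0.002]
ft_force: [-1.6, -0.4, 9.0]
gripper_width: 14.9
finger_force: 40.0
```

{"method": "play_rows", "body": {"deltas": [0, -0.04, 0, 0, 0, 0, 0, -0.08, 0, 0, 0, 0, 0, -0.12, 0, 0, 0, 0, 0, -0.16, 0, 0, 0, 0, 0, -0.19, 0, 0, 0, 0, 0, -0.22, 0, 0, 0, 0, 0, -0.24, 0, 0, 0, 0, 0, -0.25, 0, 0, 0, 0, 0, -0.25, 0, 0, 0, 0]}}

```text
time: 46.93
eef_pos: [568.5, -151.7, 61.6]
orientation: [3.141, 0.024, 0.002]
ft_force: [-1.1, -2.1, 8.4]
gripper_width: 14.7
finger_force: 40.0
```

{"method": "play_rows", "body": {"deltas": [0, -0.01, 0, 0, 0, 0, 0, -0.02, 0, 0, 0, 0, 0, -0.02, 0, 0, 0, 0, 0, -0.02, 0, 0, 0, 0]}}

```text
time: 47.27
eef_pos: [568.5, -150.1, 61.7]
orientation: [3.14, 0.024, 0.003]
ft_force: [-2.0, -5.0, 8.7]
gripper_width: 14.4
finger_force: 40.0
```

{"method": "play_rows", "body": {"deltas": [0, -0.01, 0, 0, 0, 0, 0, -0.02, 0, 0, 0, 0, 0, -0.02, 0, 0, 0, 0, 0, -0.02, 0, 0, 0, 0]}}

```text
time: 47.6
eef_pos: [568.5, -149.9, 61.7]
orientation: [3.138, 0.024, 0.003]
ft_force: [-3.5, -21.0, 5.5]
gripper_width: 14.8
finger_force: 40.0
```

{"method": "play_rows", "body": {"deltas": [0, -0.01, 0, 0, 0, 0, 0, -0.02, 0, 0, 0, 0, 0, -0.02, 0, 0, 0, 0, 0, -0.02, 0, 0, 0, 0]}}

```text
time: 47.93
eef_pos: [568.6, -149.7, 61.8]
orientation: [3.135, 0.025, 0.003]
ft_force: [-6.7, -38.1, 2.5]
gripper_width: 14.9
finger_force: 40.0
```

{"method": "play_rows", "body": {"deltas": [0, 0.02, 0, 0, 0, 0, 0, 0.035, 0, 0, 0, 0, 0, 0.035, 0, 0, 0, 0]}}

```text
time: 48.18
eef_pos: [568.5, -150.0, 61.7]
orientation: [3.14, 0.023, 0.003]
ft_force: [-2.0, -7.1, 7.4]
gripper_width: 14.7
finger_force: 40.0
```

{"method": "play_rows", "body": {"deltas": [0, 0, 0, 0, 0, 0, 0, 0, 0, 0, 0, 0, 0, 0, 0, 0, 0, 0, 0, 0, -0.4, 0, 0, 0, 0, 0, -0.8, 0, 0, 0, 0, 0, -1, 0, 0, 0, 0, 0, -1, 0, 0, 0], "hand": 0.2}}

```text
time: 48.77
eef_pos: [570.2, -149.5, 165.5]
orientation: [3.139, 0.024, 0.011]
ft_force: [0.7, -0.7, 0.9]
gripper_width: 36.4
finger_force: 0.0
```

{"method": "play_rows", "body": {"deltas": [-0.5, -0.8, -0.4, 0, 0, 0, -0.5, -0.8, -0.4, 0, 0, 0, -0.5, -0.8, -0.4, 0, 0, 0]}}

```text
time: 49.02
eef_pos: [514.3, -66.9, 201.5]
orientation: [-3.141, -0.025, 0.002]
ft_force: [1.2, 0.0, 0.6]
gripper_width: 36.5
finger_force: 0.0
```

{"method": "play_rows", "body": {"deltas": [-0.6, -0.8, 0, 0, 0, 0, -0.6, -0.8, 0, 0, 0, 0, -0.6, -0.8, 0, 0, 0, 0, -0.6, -0.8, 0, 0, 0, 0, -0.6, -0.8, 0, 0, 0, 0]}}

```text
time: 49.43
eef_pos: [455.2, 10.1, 200.7]
orientation: [3.141, 0.027, 0.0]
ft_force: [0.9, 0.2, 0.6]
gripper_width: 36.4
finger_force: 0.0
```

```bash
python3 - <<'E'
from h import *
s=r.get_state();print(s['eef_pos'].tolist(),s['orientation'].tolist(),s['gripper_width'])
a=see('w10.png'); cv2.imwrite('pics/w10b.png',cv2.resize(a[:,:,::-1],(800,600)))
D([J(77,198,260,-np.pi/2),J(77,198,162,0)])
E
```

```text
[455.15556425680643, 10.122281614730486, 200.7155303851328] [3.1413850747404237, 0.026945426420106038, 0.00018304793824871577] 36.4240505035404
(np.float64(643.5), np.float64(213.9), 260, 0.015) [1.91, -2.014, -0.593, 0.0, -0.0, 0.001]
(np.float64(643.5), np.float64(213.9), 162, 1.586) [1.909, -2.014, 0.387, 0.0, -0.0, -1.046]
```

View pics/w10b.png

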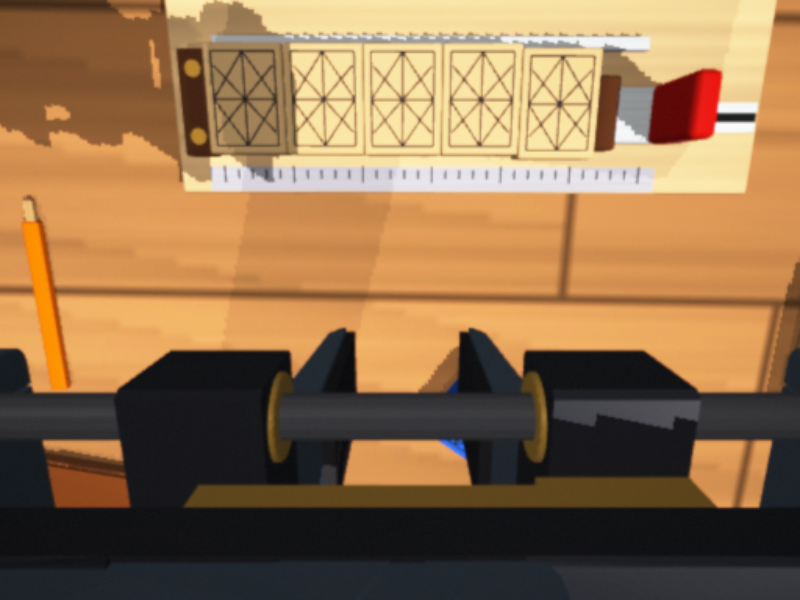

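```bash
python3 - <<'E'
from h import *
s=lambda a:(np.array(a,float)+.5)*.64-.5
pose=([455.1556,10.1223,200.7155],[3.141385,.0269454,.000183])
M=np.array([[np.cos(TH),np.sin(TH)],[-np.sin(TH),np.cos(TH)]])
c={1:[(207,46),(284,43),(285,153),(209,155)],2:[(290,45),(357,44),(363,153),(292,153)],3:[(364,44),(438,44),(440,153),(367,153)],4:[(445,46),(517,47),(516,155),(442,155)],5:[(527,50),(601,51),(598,158),(521,157)]}
for k,v in c.items():
    w=(ray('wrist',s(v),42,pose)[:,:2]-O)@M.T; print(k,w.mean(0).round(1),np.round(np.arctan2(*(w[0]-w[3])[::-1]),3), np.round(np.arctan2(*(w[1]-w[2])[::-1]),3))
print((ray('wrist',s([(212,36),(650,38)]),25,pose)[:,:2]-O)@M.T)
E
```

```text
1 [-0.7 95. ] -0.074 -0.047
2 [-0.3 46.6] -0.034 0.039
3 [-0.1 -0.2] 0.012 0.038
4 [ -1.2 -47.6] -0.009 0.046
5 [ -3.  -97.7] -0.001 0.066
[[  39.24434461  118.57426219]
 [  38.74040962 -154.57320244]]
```

```bash
python3 - <<'E'
import cv2
a=cv2.imread('pics/w10.png')
cv2.imwrite('pics/w10c.png',cv2.resize(a[15:110,225:425],(800,380),interpolation=cv2.INTER_CUBIC))
E
```

```text
(no output)
```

View pics/w10c.png

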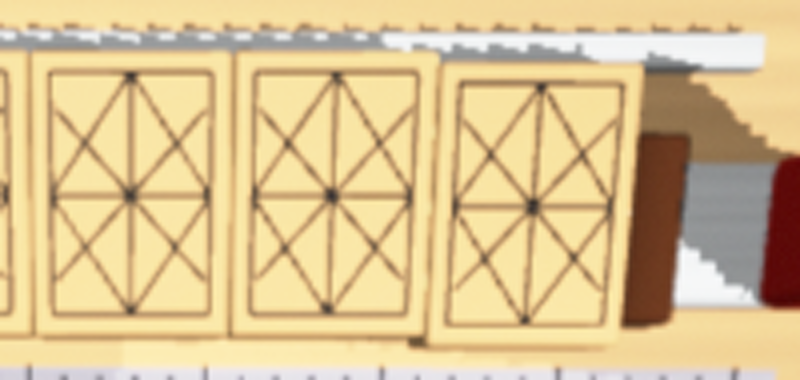

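{"method": "play_rows", "body": {"deltas": [0.343, 0.421, 0.3, 0, 0, 0, 0.343, 0.421, 0.6, 0, 0, 0, 0.343, 0.421, 0.87, 0, 0, 0, 0.343, 0.421, 0.87, 0, 0, 0, 0.343, 0.421, 0.87, 0, 0, 0, 0.343, 0.421, 0.87, 0, 0, 0, 0.343, 0.421, 0.87, 0, 0, 0], "hand": -1}}

```text
time: 50.07
eef_pos: [491.3, -32.2, 115.4]
orientation: [3.141, 0.024, 0.004]
ft_force: [0.0, 0.2, -0.1]
gripper_width: 80.6
finger_force: 0.0
```

{"method": "play_rows", "body": {"deltas": [0, 0, 0.3, 0, 0, 0, 0, 0, 0.6, 0, 0, 0, 0, 0, 0.8, 0, 0, 0, 0, 0, 0.87, 0, 0, 0, 0, 0, 0.87, 0, 0, 0, 0, 0, 0.87, 0, 0, 0]}}

```text
time: 50.57
eef_pos: [491.2, -32.1, 27.9]
orientation: [3.141, 0.025, 0.002]
ft_force: [0.5, 0.2, 0.6]
gripper_width: 91.1
finger_force: 0.0
```

{"method": "play_rows", "body": {"deltas": [0.06, 0, 0, 0, 0, 0, 0.12, 0, 0, 0, 0, 0, 0.16, 0, 0, 0, 0, 0, 0.2, 0, 0, 0, 0, 0, 0.23, 0, 0, 0, 0, 0, 0.26, 0, 0, 0, 0, 0, 0.28, 0, 0, 0, 0, 0, 0.28, 0, 0, 0, 0, 0]}}

```text
time: 51.23
eef_pos: [518.8, -31.7, 26.7]
orientation: [3.141, 0.024, 0.0]
ft_force: [0.3, -0.8, 0.2]
gripper_width: 91.0
finger_force: 0.0
```

{"method": "play_rows", "body": {"deltas": [0.01, 0, 0, 0, 0, 0, 0.02, 0, 0, 0, 0, 0, 0.02, 0, 0, 0, 0, 0, 0.02, 0, 0, 0, 0, 0]}}

```text
time: 51.57
eef_pos: [520.4, -31.7, 26.7]
orientation: [-3.141, -0.024, 0.0]
ft_force: [0.2, 0.8, 0.3]
gripper_width: 91.3
finger_force: 0.0
```

{"method": "play_rows", "body": {"deltas": [0.01, 0, 0, 0, 0, 0, 0.015, 0, 0, 0, 0, 0, 0.015, 0, 0, 0, 0, 0, 0.015, 0, 0, 0, 0, 0]}}

```text
time: 51.9
eef_pos: [521.2, -31.6, 26.6]
orientation: [-3.141, -0.024, 0.002]
ft_force: [-5.7, -1.6, 2.6]
gripper_width: 91.6
finger_force: 2.6
```

{"method": "play_rows", "body": {"deltas": [0.01, 0, 0, 0, 0, 0, 0.015, 0, 0, 0, 0, 0, 0.015, 0, 0, 0, 0, 0, 0.015, 0, 0, 0, 0, 0]}}

```text
time: 52.23
eef_pos: [521.3, -31.5, 26.6]
orientation: [-3.141, -0.024, 0.006]
ft_force: [-12.2, -3.6, 9.4]
gripper_width: 91.2
finger_force: 6.2
```

{"method": "play_rows", "body": {"deltas": [0.01, 0, 0, 0, 0, 0, 0.015, 0, 0, 0, 0, 0, 0.015, 0, 0, 0, 0, 0, 0.015, 0, 0, 0, 0, 0]}}

```text
time: 52.57
eef_pos: [521.3, -31.5, 26.5]
orientation: [-3.141, -0.024, 0.01]
ft_force: [-18.7, -4.1, 15.2]
gripper_width: 91.1
finger_force: 9.6
```

{"method": "play_rows", "body": {"deltas": [-0.3, 0, 0, 0, 0, 0, -0.6, 0, 0, 0, 0, 0, -0.66, 0, -0.4, 0, 0, 0, -0.66, -0.4, -0.8, 0, 0, 0, -0.66, -0.4, -1, 0, 0, 0, -0.66, -0.4, -1, 0, 0, 0], "hand": 0.2}}

```text
time: 53.07
eef_pos: [460.7, 8.8, 131.4]
orientation: [3.141, 0.026, 0.012]
ft_force: [2.0, -0.3, 0.2]
gripper_width: 54.2
finger_force: 0.0
```

{"method": "play_rows", "body": {"deltas": [0, 0, -0.75, 0, 0, 0, 0, 0, -0.75, 0, 0, 0, 0, 0, -0.75, 0, 0, 0, 0, 0, -0.75, 0, 0, 0]}}

```text
time: 53.4
eef_pos: [459.7, 7.3, 203.3]
orientation: [3.141, 0.024, 0.007]
ft_force: [-0.2, -0.7, -1.5]
gripper_width: 36.6
finger_force: 0.0
```

```bash
python3 - <<'E'
from h import *
s=r.get_state();print(s['eef_pos'].tolist(),s['orientation'].tolist(),s['gripper_width'])
a=see('w11.png'); cv2.imwrite('pics/w11b.png',cv2.resize(a[0:130,85:455,::-1],(800,281),interpolation=cv2.INTER_CUBIC))
D([J(77,198,260,-np.pi/2),J(77,198,162,0)])
E
```

```text
[459.69554005889546, 7.265766681637495, 203.27092449468051] [3.14100457256138, 0.024256317875759083, 0.0070406494018810705] 36.60322955735076
(np.float64(643.5), np.float64(213.9), 260, 0.015) [1.881, -2.037, -0.578, 0.0, -0.001, 0.0]
(np.float64(643.5), np.float64(213.9), 162, 1.586) [1.879, -2.037, 0.402, 0.001, -0.001, -1.047]
```

View pics/w11b.png

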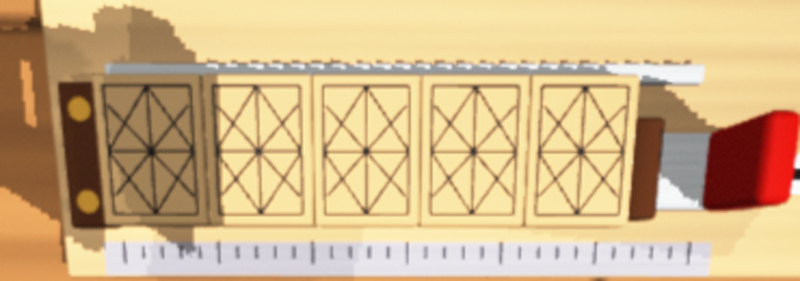

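{"method": "play_rows", "body": {"deltas": [0, 0, -0.58, 0, 0, 0, 0.3, -0.35, -0.58, 0, 0, 0, 0.627, -0.679, -0.58, 0, 0, 0, 0.627, -0.679, -0.58, 0, 0, 0]}}

```text
time: 53.78
eef_pos: [523.2, 79.2, 259.5]
orientation: [-3.14, -0.025, -0.003]
ft_force: [-1.8, -0.8, -1.1]
gripper_width: 36.6
finger_force: 0.0
```

{"method": "play_rows", "body": {"deltas": [0.627, -0.679, 0, 0, 0, 0, 0.627, -0.679, 0, 0, 0, 0, 0.627, -0.679, 0, 0, 0, 0, 0.627, -0.679, 0, 0, 0, 0]}}

```text
time: 54.12
eef_pos: [582.5, 147.0, 257.2]
orientation: [3.141, 0.028, -0.004]
ft_force: [-0.5, 0.2, -0.4]
gripper_width: 36.2
finger_force: 0.0
```

{"method": "play_rows", "body": {"deltas": [0.627, -0.679, 0, 0, 0, -0.95, 0.627, -0.679, 0, 0, 0, -0.95, 0.627, -0.679, 0, 0, 0, -0.95, 0.627, -0.679, 0, 0, 0, -0.95, 0.627, -0.679, 0, 0, 0, -0.95, 0.627, -0.679, 0, 0, 0, -0.95, 0.627, -0.679, 0, 0, 0, -0.95, 0.627, -0.679, 0, 0, 0, -0.95, 0.627, -0.679, 0, 0, 0, -0.95, 0.627, -0.679, 0, 0, 0, -0.95, 0.627, -0.679, 0, 0, 0, -0.95, 0.627, -0.679, 0, 0, 0, -0.95, 0.627, -0.679, 0, 0, 0, -0.95]}}

```text
time: 55.2
eef_pos: [642.5, 212.9, 258.3]
orientation: [-2.359, -2.074, 0.003]
ft_force: [-0.2, 0.0, 0.4]
gripper_width: 36.6
finger_force: 0.0
```

{"method": "play_rows", "body": {"deltas": [0, 0, 0, 0, 0, -0.097, 0, 0, 0, 0, 0, -0.097, 0, 0, 0, 0, 0, -0.097]}}

```text
time: 55.45
eef_pos: [642.9, 213.4, 259.0]
orientation: [-2.207, -2.235, 0.002]
ft_force: [-0.4, 0.3, -0.1]
gripper_width: 36.6
finger_force: 0.0
```

```bash
python3 - <<'E'
from h import *
print(r.get_state()['eef_pos'])
D([(643,214.5,163,F)])
f=lambda t:np.array([80-130.65*np.cos(t+.0997),47+130.65*np.sin(t+.0997)])
for t in np.linspace(1.45,0,17):
    d=(f(t)-f(1.45))/100; print(round(t,2),d[0].round(3),-d[1].round(3))
E
```

```text
[642.89949407 213.41129725 259.03077573]
(643, 214.5, 163, 1.586) [0.011, 0.002, 0.96, -0.001, 0.0, -0.002]
1.45 0.0 -0.0
1.36 -0.118 0.008
1.27 -0.235 0.026
1.18 -0.35 0.055
1.09 -0.461 0.095
1.0 -0.569 0.144
0.91 -0.672 0.203
0.82 -0.769 0.27
0.72 -0.859 0.347
0.63 -0.942 0.431
0.54 -1.018 0.522
0.45 -1.084 0.62
0.36 -1.142 0.724
0.27 -1.19 0.832
0.18 -1.228 0.944
0.09 -1.255 1.059
0.0 -1.272 1.176
```

{"method": "play_rows", "body": {"deltas": [0.01, 0, 0.3, 0, 0, 0, 0.01, 0, 0.6, 0, 0, 0, 0.01, 0, 0.85, 0, 0, 0, 0.01, 0, 0.96, 0, 0, 0, 0.01, 0, 0.96, 0, 0, 0, 0.01, 0, 0.96, 0, 0, 0]}}

```text
time: 55.95
eef_pos: [643.5, 214.9, 164.2]
orientation: [-2.207, -2.236, 0.0]
ft_force: [0.7, -0.1, 1.3]
gripper_width: 36.2
finger_force: 0.0
```

{"method": "play_rows", "body": {"deltas": [0, 0, 0, 0, 0, 0, 0, 0, 0, 0, 0, 0, 0, 0, 0, 0, 0, 0, 0, 0, 0, 0, 0, 0, 0, 0, 0, 0, 0, 0, 0, 0, 0, 0, 0, 0], "hand": 1, "squeeze": 25}}

```text
time: 56.45
eef_pos: [643.7, 215.1, 165.0]
orientation: [2.204, 2.237, 0.002]
ft_force: [-2.8, -0.3, 6.9]
gripper_width: 17.3
finger_force: 25.0
```

{"method": "play_rows", "body": {"deltas": [0, -0.118, 0.008, 0, 0, 0, 0, -0.235, 0.026, 0, 0, 0, 0, -0.35, 0.055, 0, 0, 0, 0, -0.461, 0.095, 0, 0, 0, 0, -0.569, 0.144, 0, 0, 0, 0, -0.672, 0.203, 0, 0, 0, 0, -0.769, 0.27, 0, 0, 0, 0, -0.769, 0.27, 0, 0, 0]}}

```text
time: 57.12
eef_pos: [565.4, 214.3, 136.6]
orientation: [-2.204, -2.238, -0.001]
ft_force: [-0.6, 4.8, -2.9]
gripper_width: 16.9
finger_force: 25.0
```

{"method": "play_rows", "body": {"deltas": [0, -0.09, 0.077, 0, 0, 0, 0, -0.173, 0.161, 0, 0, 0, 0, -0.249, 0.252, 0, 0, 0, 0, -0.315, 0.35, 0, 0, 0, 0, -0.373, 0.454, 0, 0, 0, 0, -0.421, 0.562, 0, 0, 0, 0, -0.459, 0.674, 0, 0, 0, 0, -0.486, 0.789, 0, 0, 0, 0, -0.486, 0.789, 0, 0, 0]}}

```text
time: 57.87
eef_pos: [518.5, 213.6, 57.0]
orientation: [2.205, 2.238, 0.002]
ft_force: [2.9, 5.1, -3.8]
gripper_width: 17.3
finger_force: 25.0
```

{"method": "play_rows", "body": {"deltas": [0, -0.005, 0.03, 0, 0, 0, 0, -0.009, 0.06, 0, 0, 0, 0, -0.013, 0.09, 0, 0, 0, 0, -0.015, 0.1, 0, 0, 0, 0, -0.015, 0.1, 0, 0, 0]}}

```text
time: 58.28
eef_pos: [517.0, 213.5, 48.1]
orientation: [2.205, 2.238, 0.002]
ft_force: [2.4, 5.5, -1.7]
gripper_width: 17.3
finger_force: 25.0
```

{"method": "play_rows", "body": {"deltas": [0, 0, 0.01, 0, 0, 0, 0, 0, 0.02, 0, 0, 0, 0, 0, 0.02, 0, 0, 0, 0, 0, 0.02, 0, 0, 0]}}

```text
time: 58.62
eef_pos: [516.8, 213.5, 46.2]
orientation: [2.205, 2.238, 0.002]
ft_force: [-0.9, 6.9, 0.3]
gripper_width: 17.4
finger_force: 25.0
```

{"method": "play_rows", "body": {"deltas": [0, 0, 0.01, 0, 0, 0, 0, 0, 0.02, 0, 0, 0, 0, 0, 0.02, 0, 0, 0, 0, 0, 0.02, 0, 0, 0]}}

```text
time: 58.95
eef_pos: [516.6, 213.5, 44.1]
orientation: [-2.205, -2.238, -0.001]
ft_force: [-0.9, 6.6, 0.8]
gripper_width: 17.4
finger_force: 25.0
```

{"method": "play_rows", "body": {"deltas": [0, 0, 0.01, 0, 0, 0, 0, 0, 0.02, 0, 0, 0, 0, 0, 0.02, 0, 0, 0, 0, 0, 0.02, 0, 0, 0]}}

```text
time: 59.28
eef_pos: [516.4, 213.5, 42.2]
orientation: [-2.205, -2.238, -0.001]
ft_force: [-2.1, 6.3, 3.9]
gripper_width: 17.3
finger_force: 25.0
```

{"method": "play_rows", "body": {"deltas": [0, 0, 0.01, 0, 0, 0, 0, 0, 0.02, 0, 0, 0, 0, 0, 0.02, 0, 0, 0, 0, 0, 0.02, 0, 0, 0]}}

```text
time: 59.62
eef_pos: [516.5, 213.5, 41.4]
orientation: [2.205, 2.238, 0.002]
ft_force: [-8.0, 3.6, 28.9]
gripper_width: 17.4
finger_force: 25.0
```

{"method": "play_rows", "body": {"deltas": [0, 0, -0.01, 0, 0, 0, 0, 0, -0.01, 0, 0, 0]}}

```text
time: 59.78
eef_pos: [516.4, 213.5, 41.6]
orientation: [-2.205, -2.238, -0.001]
ft_force: [-4.4, 6.0, 13.1]
gripper_width: 17.2
finger_force: 25.0
```

{"method": "play_rows", "body": {"deltas": [0, 0, 0, 0, 0, 0, 0, 0, 0, 0, 0, 0, 0, 0, 0, 0, 0, 0, 0, 0, 0, 0, 0, 0, 0, 0, -0.3, 0, 0, 0, 0, 0, -0.7, 0, 0, 0, 0, 0, -1, 0, 0, 0, 0, 0, -1, 0, 0, 0], "hand": 0}}

```text
time: 60.45
eef_pos: [519.0, 213.8, 146.3]
orientation: [2.202, 2.235, 0.011]
ft_force: [2.0, 0.5, 1.4]
gripper_width: 45.6
finger_force: 0.0
```

{"method": "play_rows", "body": {"deltas": [-0.5, -0.6, -0.6, 0, 0, 0, -0.5, -0.6, -0.6, 0, 0, 0, -0.5, -0.6, -0.6, 0, 0, 0, -0.5, -0.6, -0.6, 0, 0, 0]}}

```text
time: 60.78
eef_pos: [455.8, 160.9, 202.9]
orientation: [2.205, 2.236, 0.002]
ft_force: [-0.4, 0.2, 0.3]
gripper_width: 45.3
finger_force: 0.0
```

```bash
python3 - <<'E'
from h import *
s=r.get_state();print(s['eef_pos'].tolist(),s['orientation'].tolist(),s['gripper_width'],s['ft_force'])
a=r.read_camera('wrist');b=snap('side','side1.png')
c=np.vstack([cv2.resize(a[0:230,:,::-1],(800,360)),cv2.resize(b[140:250,170:320,::-1],(327,240),interpolation=cv2.INTER_CUBIC) if 0 else cv2.copyMakeBorder(cv2.resize(b[150:250,170:320,::-1],(360,240),interpolation=cv2.INTER_CUBIC),0,0,0,440,cv2.BORDER_CONSTANT)])
cv2.imwrite('pics/w12b.png',c)
E
```

```text
[455.8464616416709, 160.8907338062002, 202.86363382160454] [2.204790016340741, 2.2361402914736965, 0.0022621476341276297] 45.266276738239696 [-0.39493063  0.21142205  0.30364389]
```

View pics/w12b.png

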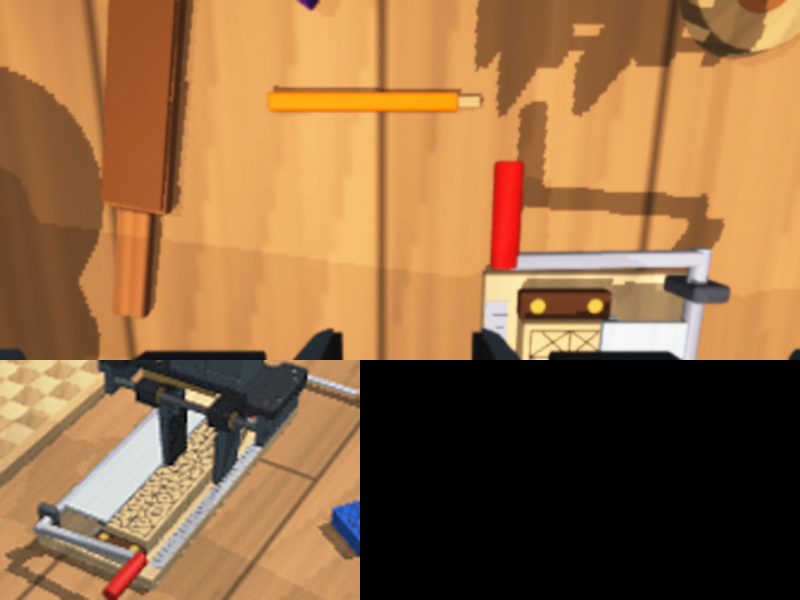

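```bash
python3 - <<'E'
from h import *
print(r.close_job())
E
```

```text
the job is handed in; nothing more can be done
None
```

I handed the job in at about 61 s of the 210 s allowed. All five blanks lie star up in one tight row against the end stop and fence. The sliding stop holds them snug at about 0.035 m, and the hold-down bar is down on them. `close_job` gave no verdict, so this rests on the last pictures and force readings.

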